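# Shut the bottle warmer's gate and set its push-to-turn selector

## Task

Close the bottle warmer: push its sliding steel gate shut, away from you, until the orange spring catch clicks up behind it and holds it, without forcing it hard against the end. Then start it on the sloped selector box: push the dial in, turn it clockwise to the next position only (from the black dot to the green dot) and let it spring out into that notch. Leave the bottles and everything else on the table standing where they are.

Things in the scene. Friction and masses are not known exactly. Their poses are not given: they have to be found in the camera images.
- warmer: White bottle warmer, fixed, 360 x 220 x 130 mm high, guide rails (tops 143 mm up) along its long sides, a well with bottles in its far half. Origin on the table under it; x is the gate's closing direction (away from the robot at yaw 0), z up; the housing runs from x = -165 to +195 mm.
- gate_lug (a point): Centre of the teal push lug across the gate: 12 mm thick (along the warmer's x), 80 mm wide, 40 mm tall, from 137 to 177 mm above the table. Axes as the warmer's. The gate is a 6 mm steel plate 188 mm wide, top 137 mm above the table, reaching 55 mm behind and 105 mm ahead of the lug's centre. The space behind the lug (-x) is free to a tool.
- gate (a joint): Slide of the gate, m: 0 open, grows as it closes; starts at 0 to 0.05. Friction 7 to 13 N, varies. It latches somewhere in 0.131 to 0.147: the catch's setting is different each time, unknown beforehand. The last 3 mm before the click press a rubber buffer (2 N per mm); 4 mm past the click is the solid end. The click needs 11 to 19 N of push; over 45 N is forcing it.
- catch (a joint): Rise of the orange spring catch, m: 0 while the gate lies over it and holds it down (unseen), about 0.010 when sprung up behind the gate's near edge; it then stands 4 mm above the gate's top. It is 34 mm wide, on the warmer's centre line, about 7 mm behind the closed gate's near edge.
- selector: White and grey selector box, fixed, 176 mm wide, 140 deep, 131 high at the back; its panel slopes up 35 degrees away from the robot. Origin on the table; x away from the robot at yaw 0, z up; the dial's axis meets the panel 85 mm above the origin. A guard ring 108 mm across, 16 mm high, has three notches, marked by a black dot (left, start), green dot (top, next), red dot (right).
- dial_grip (a point): Grip point of the dial, on its axis, 42 mm out from the panel. The black bar grip is 46 mm long, 14 mm thick and 34 mm tall (20 to 54 mm out from the panel), on a disc 60 mm across whose face is 20 mm out. x runs along the bar towards the orange index pin, z is the dial's axis, out of the panel (35 degrees from vertical, leaning to the robot at yaw 0).
- dial (a joint): Angle of the dial, rad, growing clockwise as seen from in front of the panel: 0 at the black dot (start), 1.05 at the green dot (the next position), 2.09 at the red dot. Free play in a notch is about 0.07 either way; released up to 0.1 off, it still snaps in. Out in a notch it cannot turn; pushed in 8 mm or more it turns freely (about 0.05 N m).
- plunger (a joint): How far the dial is pushed in along its axis, m: 0 out, 0.0095 fully in; spring about 3 N at 0 and 11 N fully in. Let go in line with a notch it springs out to 0; between notches it stays at about 0.0075.
- bottle_a: capped feeding bottle of milk colour with a white cap, 52 mm across, 100 mm tall, standing; origin under its middle; a bystander
- bottle_b: capped feeding bottle of milk colour with a white cap, 52 mm across, 100 mm tall, standing; origin under its middle; a bystander
- bottle_c: capped feeding bottle of milk colour with a white cap, 52 mm across, 100 mm tall, standing; origin under its middle; a bystander
- bottle_d: capped feeding bottle of milk colour with a white cap, 52 mm across, 100 mm tall, standing; origin under its middle; a bystander
- pen: black pen, 130 mm long, 12 mm thick, lying; origin under its middle; a bystander
- carton: white and teal carton, 150 x 90 x 70 mm; origin under its middle; a bystander
- tin: blue formula tin, 96 mm across, 120 mm tall; origin under its middle; a bystander

How it is judged:
By the outcome, as a careful person would: the job done as asked, in the order asked, and still so for the second after the job is handed in, with the robot touching nothing.
It also fails if it takes over 64 s, if anything falls off the work surface, if the arm or the gripper's body presses on something with over 40 N, if the wrist force passes 120 N, or if a joint passes its speed limit or range.

## Robot

A 6-joint arm with a two-finger parallel gripper is mounted at the origin on the work surface. World frame = base frame: x ahead of the robot, y to its left, z up, the work surface at z = 0. Lengths are in m, angles in degrees, forces in N, time in s.
With the tool pointing down it reaches from about 0.3 to 0.875 m from the base axis. Payload 6.4 kg.
Tool frame: the origin (TCP) lies midway between the tips of the shut fingers; the grasp point (between the pads) lies bot.pinch_z behind it (bot.pinch_z is the distance from the TCP to the grasp point, in m); x points along the fingers, z is the direction in which the jaws open and shut, and the axes are right-handed (so a half turn about x gives the same grasp; the last joint's range is limited). The gripper opens to 88 mm and grips with 3 to 60 N. Pads are 18 mm wide; open, the fingers measure 123 mm over their backs; the gripper's body (75 mm by 187 mm) begins 45 mm behind the grasp point.
Start: joints at [57.45, 10.359, 92.074, -0, 77.567, -11.82], TCP at [0.204, 0.538, 0.239] pointing down, gripper open.
Joint ranges: [-171.53, 171.53], [-51.25, 118.39], [17.06, 147.69], [-65.23, 245.23], [0, 150.52], [-178.68, 178.68]. Speed limits (degrees/s): [147.25, 147.25, 172.46, 180, 180, 180].

## Interface

Orientations are given as a 3x3 rotation matrix whose columns are the frame's x, y, z axes.
In Python, from plant import readout, optics, bot gives the robot as it stands.
- The arm moves only by the tool play_rows, never from a script. Its argument "rows" is a list of rows, each a list of 7 numbers: the shift along the tool's x, y, z each as a share of 150 mm, from -1 to 1, then the turn, a rotation vector about the tool's x, y, z each as a share of 60 degrees, from -1 to 1, then the finger opening in mm, from 0 to 88.1. A call has 1 to 5 rows; each row is the pose to reach, as a shift and turn from the pose commanded when the call began, along the tool's axes at that moment; what a row does not reach only later rows make up. A row lasts 1/12 s, in which the tool goes at most 41.7 mm and 7.16 degrees, less where a joint would pass 70% of its speed; a pose out of reach is approached as far as the arm can. A call with a number of a shift or a turn outside -1 to 1 is refused whole. A call with a gripper value outside its range is refused whole. The fingers move at their own pace and stop on an object; the grip force is fixed at half the most. Time passes only in rows, so rows that repeat a pose let the fingers close. It gives the time, the measured TCP pose, the force and the opening at its end, in the units of the state.
- readout.observe(): the state, without advancing time (a new reading comes with each control period).
- optics.get_image(name): name is "side" or "top"; returns a dict with "frame" (400x640x3 uint8, red, green, blue), "vfov" (degrees; the focal length in pixels is half the picture's height over the tangent of half this angle, whatever the lens; pixels are square), "cx", "cy" (the principal point, pixels), "xyz" and "attitude" of the camera in the world. Camera axes: x right, y down, z forward; pixel columns grow to the right and rows downward; lengths in m; the calibration is good to about 2 mm. A picture is of the moment at which its call begins. There is no depth.
- bot.hand_in(): hands the job in, once; it reports no verdict.
The state is a dict: "time_s": time; "joint_pos": joint angles; "qd": joint speeds; "joint_efforts": joint torques, N m; "tcp_pos": TCP position; "eef_rot": TCP orientation; "wrist_force": force on the tool from outside, world axes, zero at the start; "ft_torque": the same for the moment, N m; "finger_gap": finger opening in m.
Only numpy, scipy, OpenCV 4.12 (cv2) and the standard library are available. Lean on these libraries where they do the work, as an engineer would, in place of code of your own. Each camera call takes 0.05 s, during which the arm holds its last target.

## Working session

There is one attempt and no reset: what is moved stays moved. The work goes in short steps, Python scripts to look and compute and a tool call to move; the robot and the scene stay as the last step left them, time stands still between calls to the robot, and variables do not carry over. Pictures are saved under pics/ and viewed, and the job is handed in when it is done.

Besides the shell and the picture viewer there is one more tool, called as name(argument=value, ...) on one line, values as JSON. play_rows: Moves the arm, as the interface text tells. Its arguments: {"type":"object","properties":{"rows":{"type":"array"}},"required":["rows"]}

```bash
mkdir -p pics; ls; python3 - <<'E'
from plant import readout, optics, bot
import cv2,numpy as np
s=readout.observe()
for k,v in s.items(): print(k,np.round(v,4).tolist())
print(bot.pinch_z)
for n in ("side","top"):
    g=optics.get_image(n)
    cv2.imwrite(f"pics/{n}0.png",g["frame"][:,:,::-1])
    print(n,g["vfov"],g["cx"],g["cy"],g["xyz"],np.round(g["attitude"],4).tolist(),[k for k in g])
E
```

```text
pics
time_s 0.0
joint_pos [57.4522, 10.4001, 92.13, -0.0011, 77.5674, -11.8199]
qd [-0.0505, 0.0282, 0.0012, -0.1025, -0.0958, 0.0324]
joint_efforts [0.0012, -43.3862, -34.1857, 0.0703, 0.0383, -0.0001]
tcp_pos [0.2032, 0.5373, 0.2378]
eef_rot [[-0.0009, -0.9353, 0.3539], [-0.0014, 0.3539, 0.9353], [-1.0, 0.0003, -0.0017]]
wrist_force [-0.1575, 0.6105, -0.1483]
ft_torque [-0.0114, 0.0156, -0.0098]
finger_gap 0.0882
0.0187
side 53.362866242095876 317.1340090051593 202.24819211977362 [ 0.36817053 -1.09956221  0.90587113] [[0.9821, -0.0924, 0.1644], [-0.1875, -0.5706, 0.7995], [0.02, -0.816, -0.5777]] ['frame', 'vfov', 'cx', 'cy', 'xyz', 'attitude']
top 54.06733704240209 324.9391926609152 196.6929996057815 [0.49922605 0.01850422 1.55738107] [[0.0001, -0.9978, 0.0665], [-0.9999, -0.0011, -0.0151], [0.0152, -0.0665, -0.9977]] ['frame', 'vfov', 'cx', 'cy', 'xyz', 'attitude']
```

View pics/side0.png

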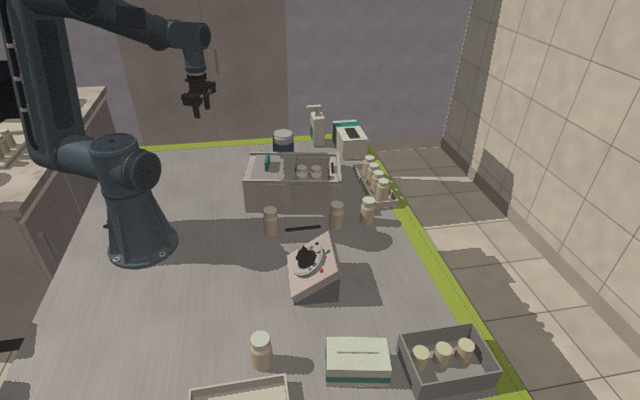

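View pics/top0.png

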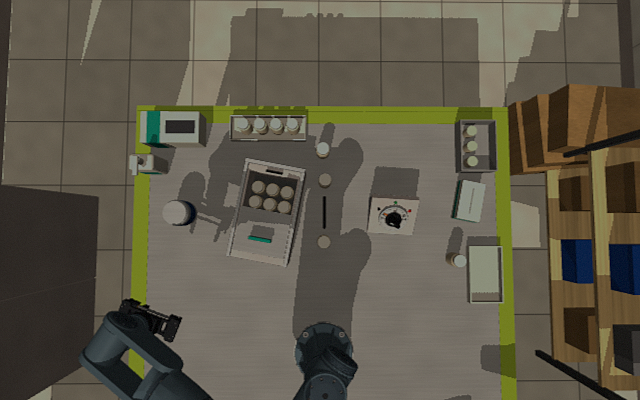

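The top view shows the warmer at about (268,212) with the teal lug at (260,239), and the selector at (393,216). The side view shows the warmer at about (292,183) and the selector at (313,268). I'll zoom in on both.

```bash
cat > h.py <<'E'
from plant import readout, optics, bot
import cv2,numpy as np
def cam(n):
    g=optics.get_image(n); g["f"]=200/np.tan(np.radians(g["vfov"]/2)); g["R"]=np.array(g["attitude"]); g["t"]=np.array(g["xyz"]); return g
def ray(g,u,v):
    d=g["R"]@np.array([(u-g["cx"])/g["f"],(v-g["cy"])/g["f"],1]); return g["t"],d/np.linalg.norm(d)
def onplane(g,u,v,z):
    t,d=ray(g,u,v); return t+d*(z-t[2])/d[2]
def proj(g,p):
    c=g["R"].T@(np.atleast_2d(p)-g["t"]).T; return np.c_[g["f"]*c[0]/c[2]+g["cx"],g["f"]*c[1]/c[2]+g["cy"]]
def tri(g1,p1,g2,p2):
    (a,d),(b,e)=ray(g1,*p1),ray(g2,*p2); s=np.linalg.lstsq(np.c_[d,-e],b-a,rcond=None)[0]
    P,Q=a+s[0]*d,b+s[1]*e; return (P+Q)/2,np.linalg.norm(P-Q)
def crop(g,x0,y0,x1,y1,k,fn):
    cv2.imwrite(fn,cv2.resize(g["frame"][y0:y1,x0:x1,::-1],None,fx=k,fy=k,interpolation=cv2.INTER_CUBIC))
E
python3 - <<'E'
from h import *
t=cam("top");s=cam("side")
crop(t,220,150,340,275,5,"pics/tw.png");crop(t,350,155,440,245,6,"pics/ts.png")
crop(s,235,120,375,220,5,"pics/sw.png");crop(s,280,225,350,310,7,"pics/ss.png")
E
```

```text
(no output)
```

View pics/tw.png

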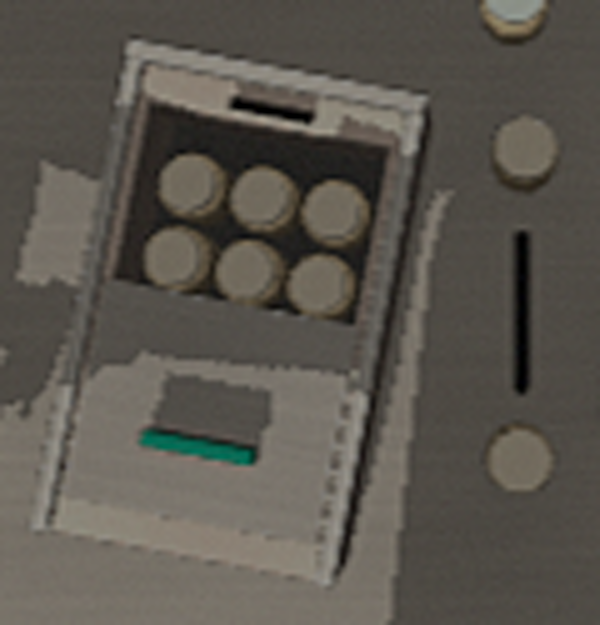

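View pics/ts.png

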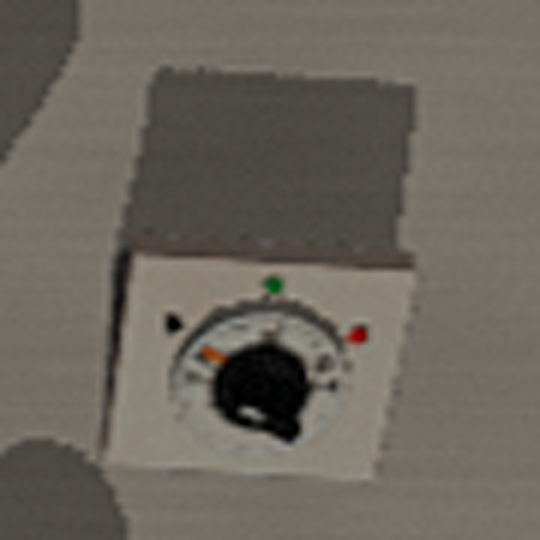

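View pics/sw.png

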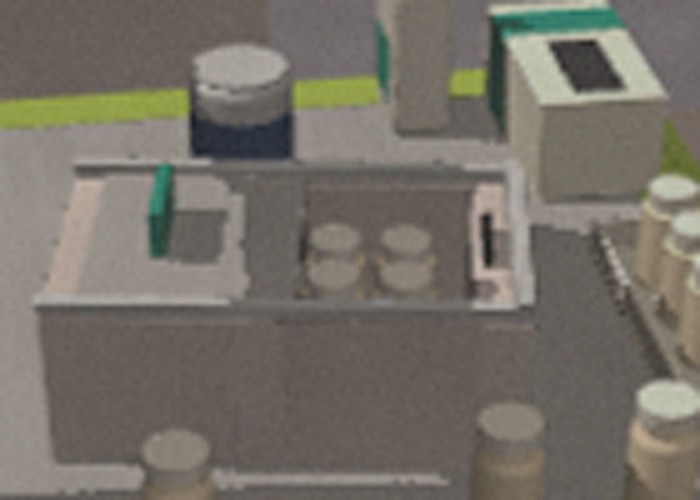

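View pics/ss.png

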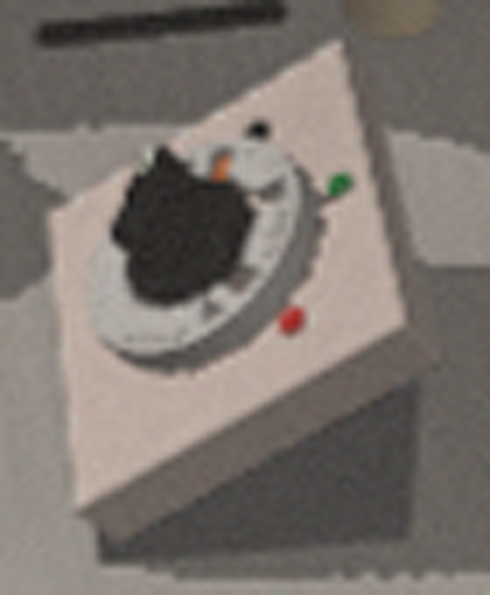

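```bash
cat > meas.py <<'E'
from h import *
def comp(g,mask,x0,y0,x1,y1):
    m=np.zeros(mask.shape,np.uint8); m[y0:y1,x0:x1]=mask[y0:y1,x0:x1]
    n,l,st,c=cv2.connectedComponentsWithStats(m.astype(np.uint8),connectivity=8)
    return sorted([(int(st[i,4]),*np.round(c[i],2),*st[i,:4]) for i in range(1,n)],key=lambda a:-a[0])[:3]
def masks(g):
    h=cv2.cvtColor(g["frame"],cv2.COLOR_RGB2HSV); H,S,V=[h[...,i].astype(int) for i in range(3)]
    return dict(teal=(H>75)&(H<95)&(S>110),green=(H>50)&(H<80)&(S>90),red=((H<6)|(H>174))&(S>110),orange=(H>6)&(H<18)&(S>110),black=(V<50))
E
python3 - <<'E'
from meas import *
t=cam("top");s=cam("side")
c=lambda x,y,o,k:((x+.5)/k-.5+o[0],(y+.5)/k-.5+o[1])
print("warmer corners")
P=[onplane(t,*c(x,y,(220,150),5),.143) for x,y in ((130,43),(425,97),(330,583),(35,527))]
P=np.array(P);print(P.round(4)); 
for i in range(4): d=P[(i+1)%4]-P[i];print(np.linalg.norm(d),np.degrees(np.arctan2(d[1],d[0])))
x=(P[0]+P[1]-P[2]-P[3]);print("center",P.mean(0),"yaw",np.degrees(np.arctan2(x[1],x[0])))
Q=[onplane(s,*c(x,y,(235,120),5),.143) for x,y in ((38,303),(533,303),(518,160),(78,162))];print("side view",np.round(Q,4).tolist(),np.mean(Q,0))
mt,ms=masks(t),masks(s)
a=comp(t,mt["teal"],230,220,290,255);print(a)
b=comp(s,ms["teal"],255,145,280,180);print(b)
for k in("green","red","orange","black"):
    print(k,comp(t,mt[k],370,195,420,240),comp(s,ms[k],290,235,345,285))
E
```

```text
warmer corners
[[0.7332 0.2851 0.143 ]
 [0.6942 0.0709 0.143 ]
 [0.3447 0.1375 0.143 ]
 [0.3846 0.3479 0.143 ]]
0.21766272126519998 -100.32194346291175
0.3557769933956863 169.2226422296352
0.21423632182660163 79.26416380105051
0.35421868499177156 -10.224223363688413
center [0.53920811 0.21035399 0.143     ] yaw -10.501397585291075
side view [[0.3463, 0.1331, 0.143], [0.6969, 0.0776, 0.143], [0.7363, 0.2917, 0.143], [0.3856, 0.3417, 0.143]] [0.54123873 0.21100288 0.143     ]
[(77, np.float64(259.22), np.float64(238.99), np.int32(248), np.int32(236), np.int32(23), np.int32(7))]
[(26, np.float64(266.65), np.float64(157.73), np.int32(265), np.int32(153), np.int32(4), np.int32(10)), (4, np.float64(265.0), np.float64(167.5), np.int32(265), np.int32(166), np.int32(1), np.int32(4))]
green [(6, np.float64(395.17), np.float64(202.17), np.int32(394), np.int32(201), np.int32(3), np.int32(3)), (2, np.float64(393.0), np.float64(218.5), np.int32(393), np.int32(218), np.int32(1), np.int32(2)), (2, np.float64(388.5), np.float64(221.5), np.int32(388), np.int32(221), np.int32(2), np.int32(2))] [(6, np.
[... 718 characters left out ...]
390.0), np.float64(220.0), np.int32(390), np.int32(220), np.int32(1), np.int32(1))] [(5, np.float64(311.0), np.float64(249.0), np.int32(310), np.int32(248), np.int32(3), np.int32(3))]
black [(183, np.float64(393.61), np.float64(219.37), np.int32(386), np.int32(212), np.int32(16), np.int32(17)), (11, np.float64(370.18), np.float64(200.36), np.int32(370), np.int32(197), np.int32(2), np.int32(9)), (4, np.float64(378.5), np.float64(208.5), np.int32(378), np.int32(208), np.int32(2), np.int32(2))] [(209, np.float64(305.17), np.float64(257.3), np.int32(296), np.int32(247), np.int32(20), np.int32(21)), (2, np.float64(316.5), np.float64(243.0), np.int32(316), np.int32(243), np.int32(2), np.int32(1))]
```

```bash
python3 - <<'E'
from meas import *
t=cam("top");s=cam("side")
yw=np.radians(-10.3);ex=np.array([np.cos(yw),np.sin(yw),0]);ey=np.array([-ex[1],ex[0],0])
o=np.array([.5402,.2107,0])-.015*ex
for z in(.177,.165):
    L=onplane(t,259.22,238.99,z);print("lug",L,(L-o)@ex,(L-o)@ey)
L2=onplane(s,266.65,157.73,.165);print(L2,(L2-o)@ex,(L2-o)@ey)
D={}
for k,a,b in(("K",(378.5,208.5),(316.7,243.3)),("G",(395.2,202.2),(328,250.8)),("R",(409.2,210.5),(321.1,270.2))):
    D[k],e=tri(t,a,s,b);print(k,D[k],e)
C=D["K"]+D["R"]-D["G"];print("C",C)
print("dot radii",[np.linalg.norm(D[k]-C) for k in D], "yaw", np.degrees(np.arctan2(*(D["R"]-D["K"])[[0,1]]*[1,-1])))
n=np.cross(D["R"]-D["K"],D["G"]-D["K"]);n/=np.linalg.norm(n);print("normal",n)
print("pin",tri(t,(385.5,214),s,(311,249)))
# dots on panel assuming z known: tests
c=lambda x,y,o,k:((x+.5)/k-.5+o[0],(y+.5)/k-.5+o[1])
T=[c(x,y,(350,155),6) for x,y in((133,252),(414,268),(372,478),(105,463))]
S=[c(x,y,(280,225),7) for x,y in((340,40),(410,325),(80,512),(50,212))]
for a,b in zip(T,S): print("corner",tri(t,a,s,b))
E
```

```text
lug [0.44281016 0.22733559 0.177     ] -0.08379488284633105 -0.001046009063366844
lug [0.44231973 0.22915101 0.165     ] -0.08460201873323726 0.0006524677625312941
[0.44416669 0.2446667  0.165     ] -0.08555906049221115 0.01624835452323587
K [ 0.55333464 -0.20270012  0.1046962 ] 0.0019987538922226385
G [ 0.57552905 -0.26149914  0.12346463] 0.0013777793418921311
R [ 0.54510643 -0.31690237  0.10467329] 0.00024635172960375796
C [ 0.52291203 -0.25810334  0.08590486]
dot radii [np.float64(0.0659406367094522), np.float64(0.06473652865974701), np.float64(0.06559093166222443)] yaw -4.121008839416359
normal [-0.57871583  0.04153274  0.814471  ]
pin (array([ 0.53204541, -0.22799543,  0.10723229]), np.float64(0.0003297953700598028))
corner (array([ 0.59514251, -0.17467172,  0.12754614]), np.float64(2.9982284896196334e-05))
corner (array([ 0.58592417, -0.34745209,  0.12487332]), np.float64(0.00043782954440066874))
corner (array([ 0.45528597, -0.34093796,  0.03512704]), np.float64(0.0005436991348688637))
corner (array([ 0.46515518, -0.1675653 ,  0.03871029]), np.float64(0.0007063842563175757))
```

```bash
cat >> h.py <<'E'
from scipy.spatial.transform import Rotation as Ro
def rel(p,R=None):
    s=readout.observe(); T=np.array(s["eef_rot"]); d=T.T@(np.array(p)-s["tcp_pos"])
    r=Ro.from_matrix(T.T@R).as_rotvec() if R is not None else np.zeros(3)
    print("tcp",np.round(s["tcp_pos"],4),"F",np.round(s["wrist_force"],1),"t",s["time_s"])
    print("shares",np.round(d/.15,3),"turn",np.round(np.degrees(r)/60,3))
yw=np.radians(-10.3);ex=np.array([np.cos(yw),np.sin(yw),0]);ey=np.array([-ex[1],ex[0],0])
RW=np.c_[[0,0,-1],-ex,ey]
o=np.array([.5402,.2107,0])-.015*ex
E
python3 -c "
from h import *
print(o)
p=o+ex*(-.085-.035)+[0,0,.25];print(p);rel(p,RW)"
```

```text
[0.52544172 0.21338203 0.        ]
[0.40737552 0.2348383  0.25      ]
tcp [0.2035 0.5377 0.2386] F [-1.1 -0.6 -0.7] t 0.4
shares [-0.076 -1.986 -1.408] turn [-0.174 -0.    -0.   ]
```

play_rows(rows=[[-0.02, -0.2, -0.14, -0.05, 0, 0, 0], [-0.04, -0.4, -0.28, -0.1, 0, 0, 0], [-0.06, -0.6, -0.42, -0.17, 0, 0, 0], [-0.076, -0.8, -0.56, -0.174, 0, 0, 0], [-0.076, -0.99, -0.7, -0.174, 0, 0, 0]])

```text
time_s: 0.82
tcp_pos: [0.3061, 0.3858, 0.2508]
eef_rot: [[0.001, -0.984, 0.178], [0.001, 0.178, 0.984], [-1.0, -0.001, 0.001]]
wrist_force: [0.5, -0.4, 0.4]
finger_gap: 0.057
```

```bash
python3 -c "
from h import *
p=o+ex*(-.085-.035)+[0,0,.25];print(p);rel(p,RW)"
```

```text
[0.40737552 0.2348383  0.25      ]
tcp [0.3061 0.3858 0.2508] F [ 0.5 -0.4  0.4] t 0.8167
shares [ 0.005 -0.843 -0.871] turn [0.001 0.001 0.001]
```

play_rows(rows=[[0, -0.19, -0.19, 0, 0, 0, 0], [0, -0.38, -0.38, 0, 0, 0, 0], [0, -0.57, -0.57, 0, 0, 0, 0], [0, -0.76, -0.76, 0, 0, 0, 0], [0.005, -0.843, -0.871, 0, 0, 0, 0]])

```text
time_s: 1.23
tcp_pos: [0.4086, 0.2329, 0.2499]
eef_rot: [[0.002, -0.983, 0.181], [-0.001, 0.181, 0.983], [-1.0, -0.002, -0.0]]
wrist_force: [-0.3, -0.3, 1.2]
finger_gap: 0.0239
```

```bash
python3 -c "
from h import *
p=o+ex*(-.085-.035)+[0,0,.15];rel(p,RW)
t=cam('top');s=cam('side');crop(t,200,150,340,275,5,'pics/tw1.png');crop(s,235,100,375,220,5,'pics/sw1.png')"
```

```text
tcp [0.4086 0.2329 0.2499] F [-0.3 -0.3  1.2] t 1.2333
shares [0.666 0.012 0.012] turn [-0.002 -0.     0.002]
```

View pics/tw1.png

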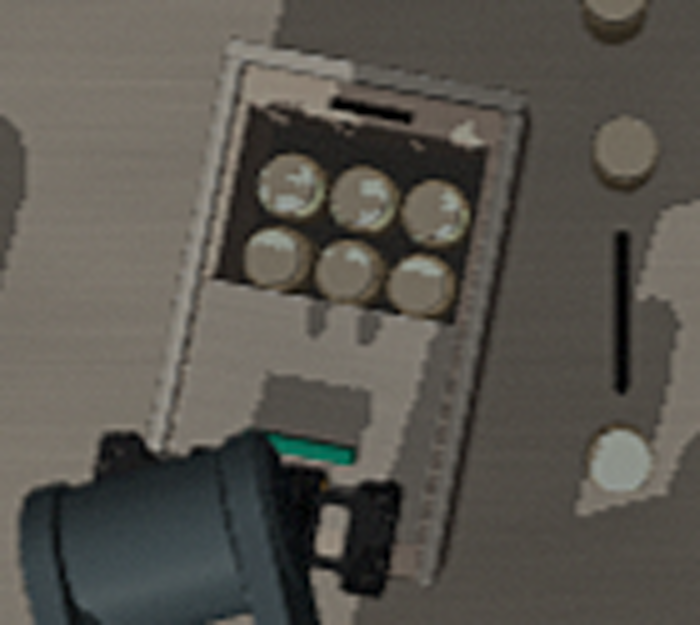

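View pics/sw1.png

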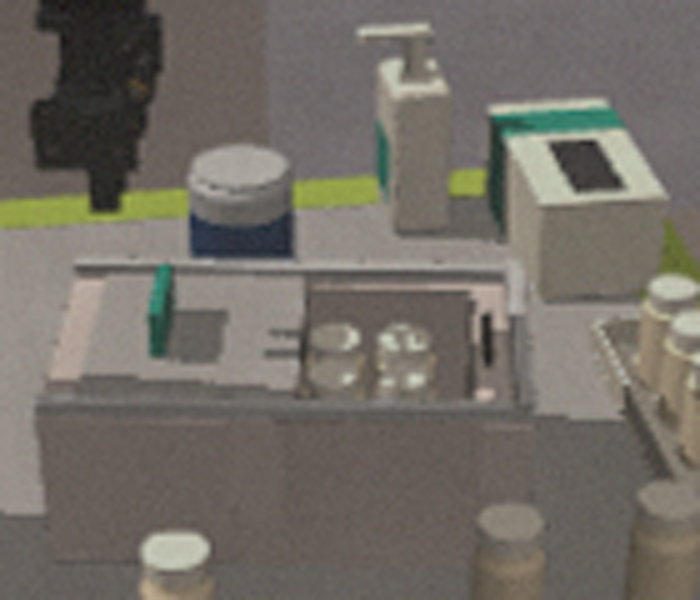

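The gripper is behind and above the lug: the teal lug is clear at (265,157) in the side view and the fingertips are at about (256,139). Now I'll lower it.

play_rows(rows=[[0.2, 0.012, 0.012, 0, 0, 0, 0], [0.4, 0.012, 0.012, 0, 0, 0, 0], [0.55, 0.012, 0.012, 0, 0, 0, 0], [0.66, 0.012, 0.012, 0, 0, 0, 0], [0.66, 0.012, 0.012, 0, 0, 0, 0]])

```text
time_s: 1.75
tcp_pos: [0.4017, 0.2382, 0.1469]
eef_rot: [[-0.007, -0.984, 0.178], [-0.001, 0.178, 0.984], [-1.0, 0.006, -0.003]]
wrist_force: [-0.8, -0.1, 0.1]
finger_gap: 0.0006
```

```bash
python3 -c "
from h import *
s=readout.observe();p=np.array(s['tcp_pos']);print((p-o)@ex,(p-o)@ey,s['wrist_force'])
t=cam('top');s=cam('side');crop(s,235,100,375,220,5,'pics/sw2.png')"
```

```text
-0.12621897094589168 0.002272432107602546 [-0.80505755 -0.12118312  0.14824347]
```

View pics/sw2.png

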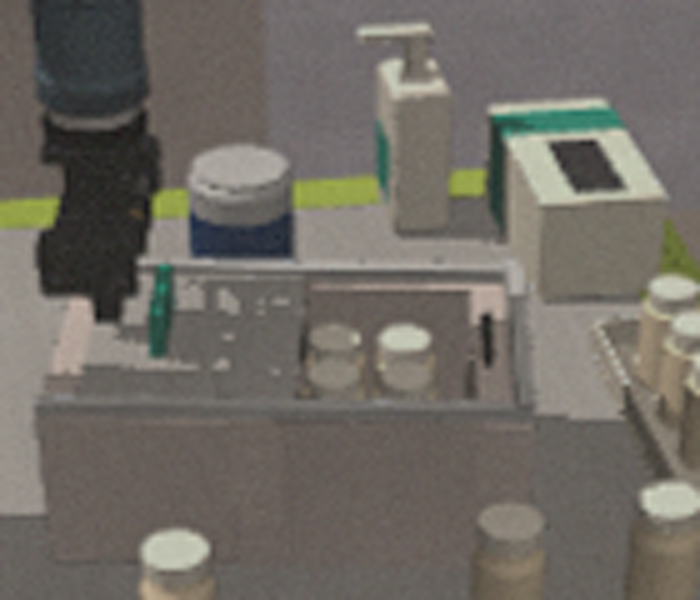

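play_rows(rows=[[0, -0.05, 0, 0, 0, 0, 0], [0, -0.1, 0, 0, 0, 0, 0], [0, -0.15, 0, 0, 0, 0, 0], [0, -0.2, 0, 0, 0, 0, 0], [0, -0.25, 0, 0, 0, 0, 0]])

```text
time_s: 2.27
tcp_pos: [0.441, 0.232, 0.1515]
eef_rot: [[-0.004, -0.984, 0.179], [0.001, 0.179, 0.984], [-1.0, 0.004, 0.001]]
wrist_force: [-13.1, 2.5, 10.8]
finger_gap: 0.0005
```

play_rows(rows=[[0, -0.05, 0, 0, 0, 0, 0], [0, -0.1, 0, 0, 0, 0, 0], [0, -0.15, 0, 0, 0, 0, 0], [0, -0.2, 0, 0, 0, 0, 0], [0, -0.2, 0, 0, 0, 0, 0]])

```text
time_s: 2.68
tcp_pos: [0.4718, 0.2261, 0.1514]
eef_rot: [[-0.002, -0.984, 0.179], [0.001, 0.179, 0.984], [-1.0, 0.002, 0.001]]
wrist_force: [-4.6, 1.8, 4.2]
finger_gap: 0.0002
```

```bash
cat > st.py <<'E'
from meas import *
import sys
s=readout.observe();p=np.array(s['tcp_pos']);print("x %.4f y %.4f z %.4f"%((p-o)@ex,(p-o)@ey,p[2]),"Fx",round(-np.array(s['wrist_force'])@ex,1),"F",np.round(s['wrist_force'],1),"t",s["time_s"])
t=cam('top');s=cam('side')
for n,g,m,b in(("side",s,masks(s),(240,145,340,190)),("top",t,masks(t),(230,155,300,270))):
    print(n,"orange",comp(g,m["orange"],*b)[:2],"teal",comp(g,m["teal"],*b)[:1])
a=comp(s,masks(s)["teal"],240,145,340,190)
if a: L=onplane(s,a[0][1],a[0][2],.165);print("lug x",(L-o)@ex)
if len(sys.argv)>1: crop(s,235,100,375,220,5,f'pics/{sys.argv[1]}s.png');crop(t,200,150,340,275,5,f'pics/{sys.argv[1]}t.png')
E
python3 st.py p1
```

```text
x -0.0551 y 0.0030 z 0.1514 Fx 4.9 F [-4.6  1.8  4.2] t 2.6833
side orange [] teal [(9, np.float64(279.0), np.float64(161.0), np.int32(278), np.int32(160), np.int32(3), np.int32(3))]
top orange [] teal [(2, np.float64(266.5), np.float64(229.5), np.int32(266), np.int32(229), np.int32(2), np.int32(2))]
lug x -0.03695486988646504
```

View pics/p1s.png

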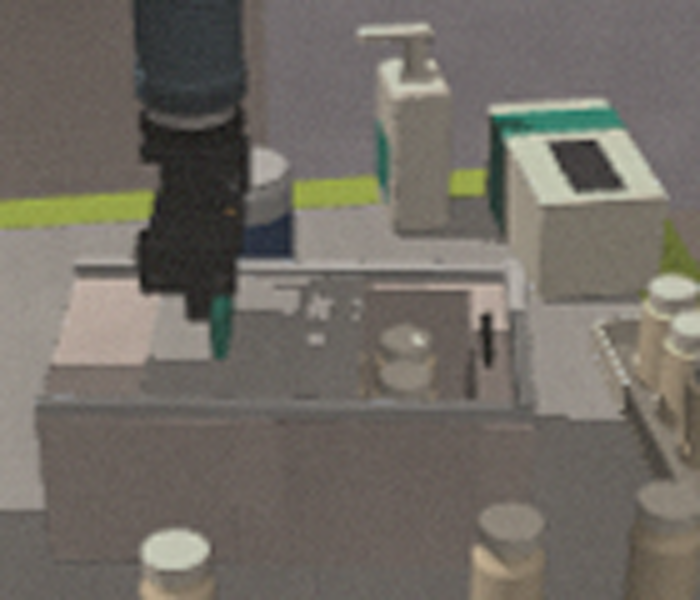

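The gate is moving, with the lug now near x = -0.037 in the warmer frame. No orange is visible yet.

play_rows(rows=[[0, -0.04, 0, 0, 0, 0, 0], [0, -0.08, 0, 0, 0, 0, 0], [0, -0.12, 0, 0, 0, 0, 0], [0, -0.16, 0, 0, 0, 0, 0], [0, -0.17, 0, 0, 0, 0, 0]])

```text
time_s: 3.2
tcp_pos: [0.4957, 0.2216, 0.1511]
eef_rot: [[-0.004, -0.984, 0.179], [0.001, 0.179, 0.984], [-1.0, 0.004, -0.0]]
wrist_force: [-11.7, 1.2, 10.0]
finger_gap: 0.0006
```

```bash
python3 st.py
```

```text
x -0.0307 y 0.0027 z 0.1511 Fx 11.7 F [-11.7   1.2  10. ] t 3.2
side orange [] teal [(9, np.float64(285.0), np.float64(161.11), np.int32(284), np.int32(160), np.int32(3), np.int32(4))]
top orange [(1, np.float64(272.0), np.float64(172.0), np.int32(272), np.int32(172), np.int32(1), np.int32(1)), (1, np.float64(265.0), np.float64(188.0), np.int32(265), np.int32(188), np.int32(1), np.int32(1))] teal [(3, np.float64(273.0), np.float64(222.0), np.int32(272), np.int32(222), np.int32(3), np.int32(1))]
lug x -0.01440674779236876
```

play_rows(rows=[[0, -0.01, 0, 0, 0, 0, 0], [0, -0.02, 0, 0, 0, 0, 0], [0, -0.03, 0, 0, 0, 0, 0], [0, -0.04, 0, 0, 0, 0, 0], [0, -0.05, 0, 0, 0, 0, 0]])

```text
time_s: 3.72
tcp_pos: [0.5024, 0.2203, 0.1511]
eef_rot: [[-0.004, -0.984, 0.179], [0.0, 0.179, 0.984], [-1.0, 0.004, -0.0]]
wrist_force: [-12.2, 1.2, 9.1]
finger_gap: 0.0003
```

play_rows(rows=[[0, -0.005, 0, 0, 0, 0, 0], [0, -0.01, 0, 0, 0, 0, 0], [0, -0.015, 0, 0, 0, 0, 0], [0, -0.02, 0, 0, 0, 0, 0], [0, -0.02, 0, 0, 0, 0, 0]])

```text
time_s: 4.13
tcp_pos: [0.5055, 0.2197, 0.1511]
eef_rot: [[-0.004, -0.984, 0.179], [0.0, 0.179, 0.984], [-1.0, 0.004, -0.0]]
wrist_force: [-11.1, 1.6, 8.4]
finger_gap: 0.0
```

```bash
python3 st.py
```

```text
x -0.0208 y 0.0027 z 0.1511 Fx 11.2 F [-11.1   1.6   8.4] t 4.1333
side orange [] teal [(11, np.float64(287.91), np.float64(161.36), np.int32(287), np.int32(160), np.int32(3), np.int32(4))]
top orange [] teal [(5, np.float64(273.8), np.float64(219.4), np.int32(273), np.int32(219), np.int32(3), np.int32(2))]
lug x -0.0033922364155824923
```

play_rows(rows=[[0, -0.005, 0, 0, 0, 0, 0], [0, -0.01, 0, 0, 0, 0, 0], [0, -0.015, 0, 0, 0, 0, 0], [0, -0.02, 0, 0, 0, 0, 0]])

```text
time_s: 4.57
tcp_pos: [0.5082, 0.2192, 0.1511]
eef_rot: [[-0.004, -0.984, 0.179], [0.0, 0.179, 0.984], [-1.0, 0.004, -0.0]]
wrist_force: [-11.8, 0.2, 8.7]
finger_gap: 0.0008
```

```bash
python3 st.py
```

```text
x -0.0180 y 0.0027 z 0.1511 Fx 11.7 F [-11.8   0.2   8.7] t 4.5667
side orange [] teal [(8, np.float64(288.75), np.float64(161.12), np.int32(288), np.int32(160), np.int32(3), np.int32(4))]
top orange [(1, np.float64(272.0), np.float64(227.0), np.int32(272), np.int32(227), np.int32(1), np.int32(1))] teal [(5, np.float64(273.8), np.float64(218.4), np.int32(273), np.int32(218), np.int32(3), np.int32(2))]
lug x -0.0003327072704881076
```

play_rows(rows=[[0, -0.005, 0, 0, 0, 0, 0], [0, -0.01, 0, 0, 0, 0, 0], [0, -0.015, 0, 0, 0, 0, 0], [0, -0.02, 0, 0, 0, 0, 0]])

```text
time_s: 5.0
tcp_pos: [0.5112, 0.2187, 0.1511]
eef_rot: [[-0.004, -0.984, 0.179], [0.0, 0.179, 0.984], [-1.0, 0.004, -0.001]]
wrist_force: [-12.5, 0.4, 8.2]
finger_gap: 0.0003
```

```bash
python3 st.py p2
```

```text
x -0.0150 y 0.0027 z 0.1511 Fx 12.3 F [-12.5   0.4   8.2] t 5.0
side orange [] teal [(5, np.float64(289.4), np.float64(160.8), np.int32(289), np.int32(160), np.int32(2), np.int32(3))]
top orange [(1, np.float64(272.0), np.float64(172.0), np.int32(272), np.int32(172), np.int32(1), np.int32(1)), (1, np.float64(278.0), np.float64(172.0), np.int32(278), np.int32(172), np.int32(1), np.int32(1))] teal [(6, np.float64(274.0), np.float64(217.5), np.int32(273), np.int32(217), np.int32(3), np.int32(2))]
lug x 0.0019902289409296447
```

View pics/p2s.png

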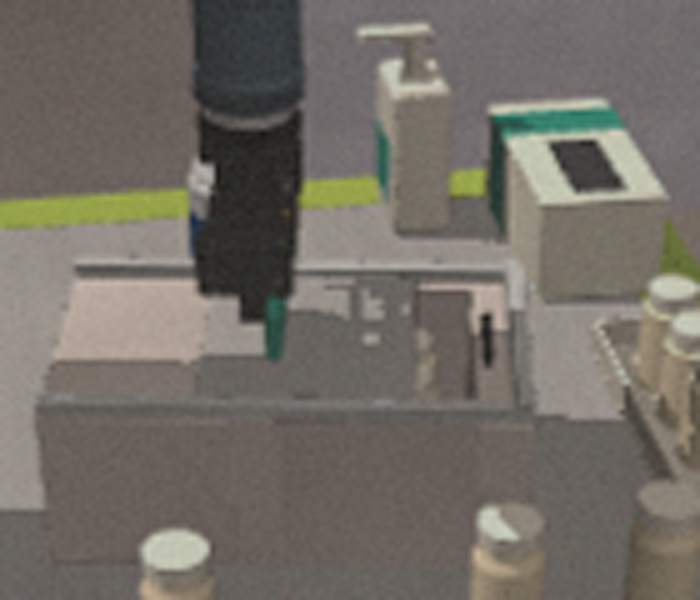

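play_rows(rows=[[0, -0.005, 0, 0, 0, 0, 0], [0, -0.01, 0, 0, 0, 0, 0], [0, -0.015, 0, 0, 0, 0, 0], [0, -0.02, 0, 0, 0, 0, 0]])

```text
time_s: 5.43
tcp_pos: [0.5141, 0.2181, 0.1511]
eef_rot: [[-0.004, -0.984, 0.179], [0.0, 0.179, 0.984], [-1.0, 0.004, -0.001]]
wrist_force: [-11.8, 0.2, 9.2]
finger_gap: 0.0007
```

```bash
python3 st.py
```

```text
x -0.0120 y 0.0026 z 0.1511 Fx 11.7 F [-11.8   0.2   9.2] t 5.4333
side orange [] teal [(6, np.float64(290.5), np.float64(161.0), np.int32(290), np.int32(160), np.int32(2), np.int32(3))]
top orange [] teal [(6, np.float64(274.0), np.float64(216.5), np.int32(273), np.int32(216), np.int32(3), np.int32(2))]
lug x 0.00619506626445048
```

play_rows(rows=[[0, -0.005, 0, 0, 0, 0, 0], [0, -0.01, 0, 0, 0, 0, 0], [0, -0.015, 0, 0, 0, 0, 0], [0, -0.02, 0, 0, 0, 0, 0]])

```text
time_s: 5.87
tcp_pos: [0.5171, 0.2176, 0.1511]
eef_rot: [[-0.004, -0.984, 0.179], [0.0, 0.179, 0.984], [-1.0, 0.004, -0.001]]
wrist_force: [-11.8, -0.4, 9.3]
finger_gap: 0.0006
```

```bash
python3 st.py
```

```text
x -0.0090 y 0.0026 z 0.1511 Fx 11.6 F [-11.8  -0.4   9.3] t 5.8667
side orange [] teal [(7, np.float64(290.86), np.float64(161.14), np.int32(290), np.int32(160), np.int32(3), np.int32(4))]
top orange [(1, np.float64(272.0), np.float64(224.0), np.int32(272), np.int32(224), np.int32(1), np.int32(1))] teal [(5, np.float64(274.2), np.float64(215.6), np.int32(273), np.int32(215), np.int32(3), np.int32(2))]
lug x 0.007595394636229549
```

play_rows(rows=[[0, -0.005, 0, 0, 0, 0, 0], [0, -0.01, 0, 0, 0, 0, 0], [0, -0.015, 0, 0, 0, 0, 0], [0, -0.02, 0, 0, 0, 0, 0]])

```text
time_s: 6.3
tcp_pos: [0.5201, 0.217, 0.1511]
eef_rot: [[-0.004, -0.984, 0.179], [0.0, 0.179, 0.984], [-1.0, 0.004, -0.001]]
wrist_force: [-12.0, 0.8, 8.5]
finger_gap: 0.0003
```

```bash
python3 st.py
```

```text
x -0.0059 y 0.0026 z 0.1511 Fx 11.9 F [-12.    0.8   8.5] t 6.3
side orange [] teal [(12, np.float64(292.0), np.float64(161.5), np.int32(291), np.int32(160), np.int32(3), np.int32(4))]
top orange [(1, np.float64(273.0), np.float64(171.0), np.int32(273), np.int32(171), np.int32(1), np.int32(1)), (1, np.float64(272.0), np.float64(223.0), np.int32(272), np.int32(223), np.int32(1), np.int32(1))] teal [(5, np.float64(274.2), np.float64(214.6), np.int32(273), np.int32(214), np.int32(3), np.int32(2))]
lug x 0.0119927946807873
```

play_rows(rows=[[0, -0.005, 0, 0, 0, 0, 0], [0, -0.01, 0, 0, 0, 0, 0], [0, -0.015, 0, 0, 0, 0, 0], [0, -0.02, 0, 0, 0, 0, 0]])

```text
time_s: 6.73
tcp_pos: [0.523, 0.2164, 0.1511]
eef_rot: [[-0.004, -0.984, 0.179], [0.0, 0.179, 0.984], [-1.0, 0.004, -0.001]]
wrist_force: [-12.6, 0.2, 8.7]
finger_gap: 0.0004
```

```bash
python3 st.py
```

```text
x -0.0030 y 0.0026 z 0.1511 Fx 12.4 F [-12.6   0.2   8.7] t 6.7333
side orange [] teal [(11, np.float64(292.64), np.float64(161.27), np.int32(291), np.int32(160), np.int32(4), np.int32(4))]
top orange [(1, np.float64(272.0), np.float64(222.0), np.int32(272), np.int32(222), np.int32(1), np.int32(1))] teal [(2, np.float64(269.5), np.float64(207.5), np.int32(269), np.int32(207), np.int32(2), np.int32(2))]
lug x 0.014320724337201331
```

play_rows(rows=[[0, -0.005, 0, 0, 0, 0, 0], [0, -0.01, 0, 0, 0, 0, 0], [0, -0.015, 0, 0, 0, 0, 0], [0, -0.02, 0, 0, 0, 0, 0]])

```text
time_s: 7.17
tcp_pos: [0.5259, 0.2159, 0.1511]
eef_rot: [[-0.004, -0.984, 0.179], [0.0, 0.179, 0.984], [-1.0, 0.004, -0.001]]
wrist_force: [-12.8, 0.3, 8.6]
finger_gap: 0.0006
```

```bash
python3 st.py
```

```text
x 0.0000 y 0.0025 z 0.1511 Fx 12.6 F [-12.8   0.3   8.6] t 7.1667
side orange [] teal [(7, np.float64(293.43), np.float64(161.29), np.int32(293), np.int32(160), np.int32(2), np.int32(4))]
top orange [(1, np.float64(273.0), np.float64(222.0), np.int32(273), np.int32(222), np.int32(1), np.int32(1))] teal [(6, np.float64(274.5), np.float64(213.33), np.int32(273), np.int32(213), np.int32(4), np.int32(2))]
lug x 0.01729264263181324
```

play_rows(rows=[[0, -0.005, 0, 0, 0, 0, 0], [0, -0.01, 0, 0, 0, 0, 0], [0, -0.015, 0, 0, 0, 0, 0], [0, -0.02, 0, 0, 0, 0, 0]])

```text
time_s: 7.6
tcp_pos: [0.5289, 0.2153, 0.1511]
eef_rot: [[-0.004, -0.984, 0.179], [-0.0, 0.179, 0.984], [-1.0, 0.004, -0.001]]
wrist_force: [-12.5, 0.7, 8.5]
finger_gap: 0.0005
```

```bash
python3 st.py p3
```

```text
x 0.0030 y 0.0025 z 0.1511 Fx 12.5 F [-12.5   0.7   8.5] t 7.6
side orange [] teal [(9, np.float64(294.44), np.float64(161.78), np.int32(294), np.int32(160), np.int32(2), np.int32(5))]
top orange [(1, np.float64(267.0), np.float64(171.0), np.int32(267), np.int32(171), np.int32(1), np.int32(1))] teal [(6, np.float64(275.0), np.float64(212.5), np.int32(274), np.int32(212), np.int32(3), np.int32(2))]
lug x 0.021224762465049517
```

View pics/p3s.png

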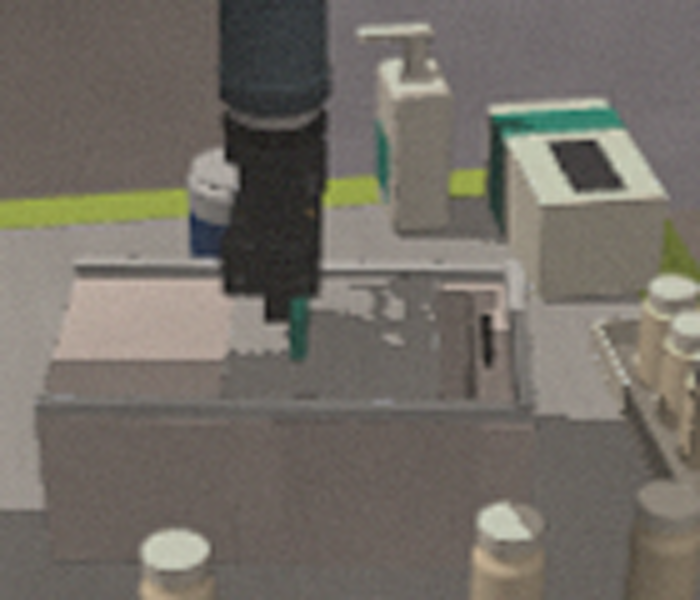

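View pics/p3t.png

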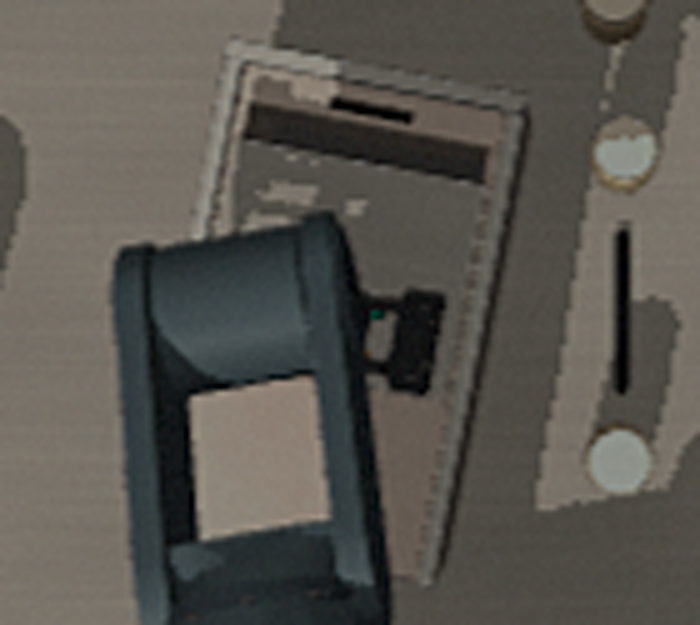

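The side view shows the gate's near edge at crop x≈228 with no orange catch, and about 25 mm of the well is still open. I'll keep pushing.

play_rows(rows=[[0, -0.005, 0, 0, 0, 0, 0], [0, -0.01, 0, 0, 0, 0, 0], [0, -0.015, 0, 0, 0, 0, 0], [0, -0.02, 0, 0, 0, 0, 0]])

```text
time_s: 8.03
tcp_pos: [0.5318, 0.2147, 0.1511]
eef_rot: [[-0.004, -0.984, 0.179], [-0.0, 0.179, 0.984], [-1.0, 0.004, -0.001]]
wrist_force: [-12.7, -0.9, 8.4]
finger_gap: 0.0003
```

```bash
python3 st.py
```

```text
x 0.0061 y 0.0025 z 0.1511 Fx 12.4 F [-12.7  -0.9   8.4] t 8.0333
side orange [] teal [(11, np.float64(294.91), np.float64(161.82), np.int32(294), np.int32(160), np.int32(3), np.int32(5))]
top orange [] teal [(6, np.float64(275.0), np.float64(211.5), np.int32(274), np.int32(211), np.int32(3), np.int32(2))]
lug x 0.022997251395885234
```

play_rows(rows=[[0, -0.005, 0, 0, 0, 0, 0], [0, -0.01, 0, 0, 0, 0, 0], [0, -0.015, 0, 0, 0, 0, 0], [0, -0.02, 0, 0, 0, 0, 0]])

```text
time_s: 8.47
tcp_pos: [0.5348, 0.2142, 0.1511]
eef_rot: [[-0.004, -0.984, 0.179], [-0.0, 0.179, 0.984], [-1.0, 0.004, -0.001]]
wrist_force: [-11.4, 0.7, 9.2]
finger_gap: 0.0004
```

```bash
python3 st.py
```

```text
x 0.0090 y 0.0024 z 0.1511 Fx 11.4 F [-11.4   0.7   9.2] t 8.4667
side orange [] teal [(12, np.float64(296.0), np.float64(161.58), np.int32(295), np.int32(160), np.int32(3), np.int32(5))]
top orange [(1, np.float64(277.0), np.float64(173.0), np.int32(277), np.int32(173), np.int32(1), np.int32(1)), (1, np.float64(273.0), np.float64(219.0), np.int32(273), np.int32(219), np.int32(1), np.int32(1))] teal [(5, np.float64(275.2), np.float64(210.6), np.int32(274), np.int32(210), np.int32(3), np.int32(2))]
lug x 0.027019488993724066
```

play_rows(rows=[[0, -0.005, 0, 0, 0, 0, 0], [0, -0.01, 0, 0, 0, 0, 0], [0, -0.015, 0, 0, 0, 0, 0], [0, -0.02, 0, 0, 0, 0, 0]])

```text
time_s: 8.9
tcp_pos: [0.5378, 0.2136, 0.1512]
eef_rot: [[-0.004, -0.984, 0.179], [-0.0, 0.179, 0.984], [-1.0, 0.004, -0.001]]
wrist_force: [-12.0, 0.5, 8.6]
finger_gap: 0.0003
```

```bash
python3 st.py
```

```text
x 0.0121 y 0.0024 z 0.1512 Fx 11.9 F [-12.    0.5   8.6] t 8.9
side orange [] teal [(11, np.float64(296.64), np.float64(161.27), np.int32(295), np.int32(160), np.int32(4), np.int32(4))]
top orange [] teal [(6, np.float64(275.5), np.float64(209.5), np.int32(274), np.int32(209), np.int32(4), np.int32(2))]
lug x 0.02934273254225864
```

play_rows(rows=[[0, -0.005, 0, 0, 0, 0, 0], [0, -0.01, 0, 0, 0, 0, 0], [0, -0.015, 0, 0, 0, 0, 0], [0, -0.02, 0, 0, 0, 0, 0]])

```text
time_s: 9.33
tcp_pos: [0.5407, 0.2131, 0.1511]
eef_rot: [[-0.004, -0.984, 0.179], [-0.0, 0.179, 0.984], [-1.0, 0.004, -0.001]]
wrist_force: [-12.2, 0.3, 9.1]
finger_gap: 0.0005
```

```bash
python3 st.py p4
```

```text
x 0.0150 y 0.0024 z 0.1511 Fx 12.0 F [-12.2   0.3   9.1] t 9.3333
side orange [] teal [(7, np.float64(297.43), np.float64(161.29), np.int32(297), np.int32(160), np.int32(2), np.int32(4))]
top orange [] teal [(7, np.float64(275.71), np.float64(208.86), np.int32(275), np.int32(208), np.int32(3), np.int32(3))]
lug x 0.032315813465749174
```

View pics/p4s.png

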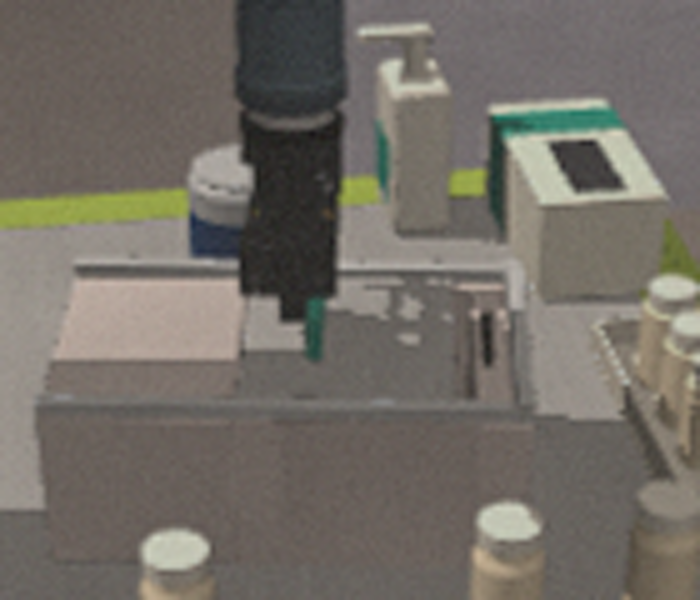

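play_rows(rows=[[0, -0.005, 0, 0, 0, 0, 0], [0, -0.01, 0, 0, 0, 0, 0], [0, -0.015, 0, 0, 0, 0, 0], [0, -0.015, 0, 0, 0, 0, 0]])

```text
time_s: 9.77
tcp_pos: [0.543, 0.2126, 0.1511]
eef_rot: [[-0.004, -0.984, 0.179], [-0.0, 0.179, 0.984], [-1.0, 0.004, -0.001]]
wrist_force: [-11.3, -0.8, 9.0]
finger_gap: 0.0004
```

```bash
python3 st.py
```

```text
x 0.0174 y 0.0024 z 0.1511 Fx 11.0 F [-11.3  -0.8   9. ] t 9.7667
side orange [] teal [(8, np.float64(298.0), np.float64(161.25), np.int32(297), np.int32(160), np.int32(3), np.int32(4))]
top orange [] teal [(6, np.float64(275.5), np.float64(208.33), np.int32(274), np.int32(208), np.int32(4), np.int32(2))]
lug x 0.0344483734333319
```

play_rows(rows=[[0, -0.005, 0, 0, 0, 0, 0], [0, -0.01, 0, 0, 0, 0, 0], [0, -0.015, 0, 0, 0, 0, 0], [0, -0.015, 0, 0, 0, 0, 0]])

```text
time_s: 10.2
tcp_pos: [0.5453, 0.2122, 0.1511]
eef_rot: [[-0.004, -0.984, 0.179], [-0.0, 0.179, 0.984], [-1.0, 0.004, -0.001]]
wrist_force: [-11.1, 0.1, 9.3]
finger_gap: 0.0005
```

```bash
python3 st.py
```

```text
x 0.0197 y 0.0024 z 0.1511 Fx 11.0 F [-11.1   0.1   9.3] t 10.2
side orange [] teal [(8, np.float64(298.5), np.float64(161.5), np.int32(298), np.int32(160), np.int32(2), np.int32(4))]
top orange [(1, np.float64(272.0), np.float64(171.0), np.int32(272), np.int32(171), np.int32(1), np.int32(1))] teal [(6, np.float64(276.0), np.float64(207.5), np.int32(275), np.int32(207), np.int32(3), np.int32(2))]
lug x 0.03638337162457965
```

play_rows(rows=[[0, -0.005, 0, 0, 0, 0, 0], [0, -0.01, 0, 0, 0, 0, 0], [0, -0.015, 0, 0, 0, 0, 0], [0, -0.015, 0, 0, 0, 0, 0]])

```text
time_s: 10.63
tcp_pos: [0.5475, 0.2118, 0.1511]
eef_rot: [[-0.004, -0.984, 0.179], [-0.0, 0.179, 0.984], [-1.0, 0.004, -0.001]]
wrist_force: [-11.5, 0.7, 8.2]
finger_gap: 0.0002
```

```bash
python3 st.py
```

```text
x 0.0219 y 0.0023 z 0.1511 Fx 11.4 F [-11.5   0.7   8.2] t 10.6333
side orange [] teal [(8, np.float64(299.5), np.float64(161.5), np.int32(299), np.int32(160), np.int32(2), np.int32(4))]
top orange [(1, np.float64(274.0), np.float64(215.0), np.int32(274), np.int32(215), np.int32(1), np.int32(1))] teal [(9, np.float64(276.0), np.float64(207.0), np.int32(275), np.int32(206), np.int32(3), np.int32(3))]
lug x 0.04013861882145454
```

play_rows(rows=[[0, -0.005, 0, 0, 0, 0, 0], [0, -0.01, 0, 0, 0, 0, 0], [0, -0.01, 0, 0, 0, 0, 0]])

```text
time_s: 10.98
tcp_pos: [0.5489, 0.2115, 0.1511]
eef_rot: [[-0.004, -0.984, 0.179], [-0.0, 0.179, 0.984], [-1.0, 0.004, -0.001]]
wrist_force: [-11.4, -0.7, 9.0]
finger_gap: 0.0008
```

```bash
python3 st.py p5
```

```text
x 0.0234 y 0.0023 z 0.1511 Fx 11.1 F [-11.4  -0.7   9. ] t 10.9833
side orange [] teal [(9, np.float64(299.56), np.float64(167.44), np.int32(299), np.int32(165), np.int32(2), np.int32(6))]
top orange [(1, np.float64(274.0), np.float64(215.0), np.int32(274), np.int32(215), np.int32(1), np.int32(1))] teal [(6, np.float64(276.0), np.float64(206.5), np.int32(275), np.int32(206), np.int32(3), np.int32(2))]
lug x 0.041559221513865145
```

View pics/p5s.png

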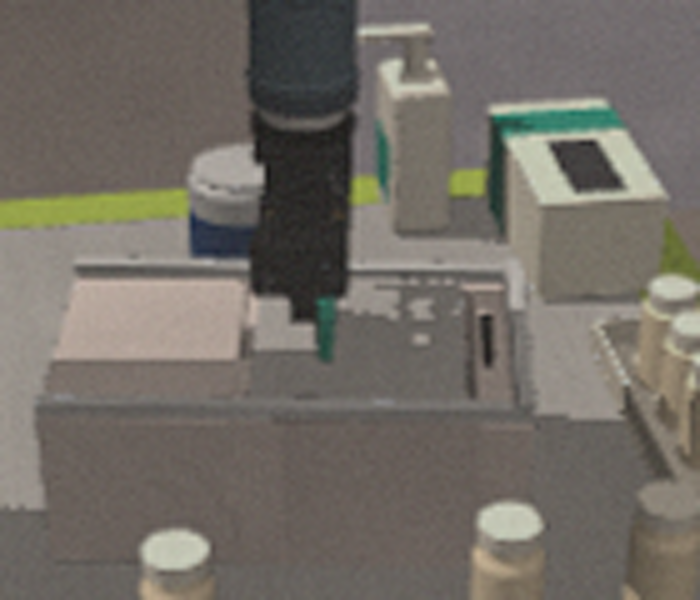

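play_rows(rows=[[0, -0.005, 0, 0, 0, 0, 0], [0, -0.01, 0, 0, 0, 0, 0], [0, -0.01, 0, 0, 0, 0, 0]])

```text
time_s: 11.33
tcp_pos: [0.5504, 0.2112, 0.1511]
eef_rot: [[-0.004, -0.984, 0.179], [-0.0, 0.179, 0.984], [-1.0, 0.004, -0.001]]
wrist_force: [-12.0, -1.2, 7.9]
finger_gap: 0.0003
```

```bash
python3 st.py
```

```text
x 0.0250 y 0.0023 z 0.1511 Fx 11.6 F [-12.   -1.2   7.9] t 11.3333
side orange [] teal [(8, np.float64(300.25), np.float64(161.5), np.int32(299), np.int32(160), np.int32(3), np.int32(4))]
top orange [(1, np.float64(274.0), np.float64(207.0), np.int32(274), np.int32(207), np.int32(1), np.int32(1))] teal [(8, np.float64(276.12), np.float64(206.12), np.int32(275), np.int32(205), np.int32(3), np.int32(3))]
lug x 0.042955553516245804
```

play_rows(rows=[[0, -0.005, 0, 0, 0, 0, 0], [0, -0.01, 0, 0, 0, 0, 0], [0, -0.01, 0, 0, 0, 0, 0]])

```text
time_s: 11.68
tcp_pos: [0.5519, 0.2109, 0.1512]
eef_rot: [[-0.004, -0.984, 0.179], [-0.0, 0.179, 0.984], [-1.0, 0.004, -0.001]]
wrist_force: [-12.6, -0.5, 8.1]
finger_gap: 0.0005
```

```bash
python3 st.py
```

```text
x 0.0265 y 0.0023 z 0.1512 Fx 12.3 F [-12.6  -0.5   8.1] t 11.6833
side orange [] teal [(8, np.float64(300.5), np.float64(161.5), np.int32(300), np.int32(160), np.int32(2), np.int32(4))]
top orange [] teal [(6, np.float64(276.0), np.float64(205.5), np.int32(275), np.int32(205), np.int32(3), np.int32(2))]
lug x 0.04389462687132833
```

play_rows(rows=[[0, -0.005, 0, 0, 0, 0, 0], [0, -0.01, 0, 0, 0, 0, 0], [0, -0.01, 0, 0, 0, 0, 0]])

```text
time_s: 12.03
tcp_pos: [0.5533, 0.2106, 0.1511]
eef_rot: [[-0.004, -0.984, 0.179], [-0.0, 0.179, 0.984], [-1.0, 0.004, -0.001]]
wrist_force: [-11.2, -0.6, 9.3]
finger_gap: 0.0004
```

```bash
python3 st.py
```

```text
x 0.0279 y 0.0023 z 0.1511 Fx 10.9 F [-11.2  -0.6   9.3] t 12.0333
side orange [] teal [(15, np.float64(300.53), np.float64(164.0), np.int32(300), np.int32(160), np.int32(3), np.int32(11))]
top orange [(1, np.float64(273.0), np.float64(171.0), np.int32(273), np.int32(171), np.int32(1), np.int32(1))] teal [(8, np.float64(276.12), np.float64(205.12), np.int32(275), np.int32(204), np.int32(3), np.int32(3))]
lug x 0.04448017611538679
```

play_rows(rows=[[0, -0.005, 0, 0, 0, 0, 0], [0, -0.01, 0, 0, 0, 0, 0], [0, -0.01, 0, 0, 0, 0, 0]])

```text
time_s: 12.38
tcp_pos: [0.5548, 0.2104, 0.1512]
eef_rot: [[-0.004, -0.984, 0.179], [-0.0, 0.179, 0.984], [-1.0, 0.004, -0.001]]
wrist_force: [-11.9, -0.2, 8.6]
finger_gap: 0.0004
```

```bash
python3 st.py p6
```

```text
x 0.0295 y 0.0023 z 0.1512 Fx 11.7 F [-11.9  -0.2   8.6] t 12.3833
side orange [] teal [(8, np.float64(301.38), np.float64(161.38), np.int32(300), np.int32(160), np.int32(3), np.int32(4))]
top orange [(2, np.float64(262.5), np.float64(218.0), np.int32(262), np.int32(218), np.int32(2), np.int32(1))] teal [(8, np.float64(276.5), np.float64(204.88), np.int32(275), np.int32(204), np.int32(4), np.int32(3))]
lug x 0.04717918616990476
```

View pics/p6s.png

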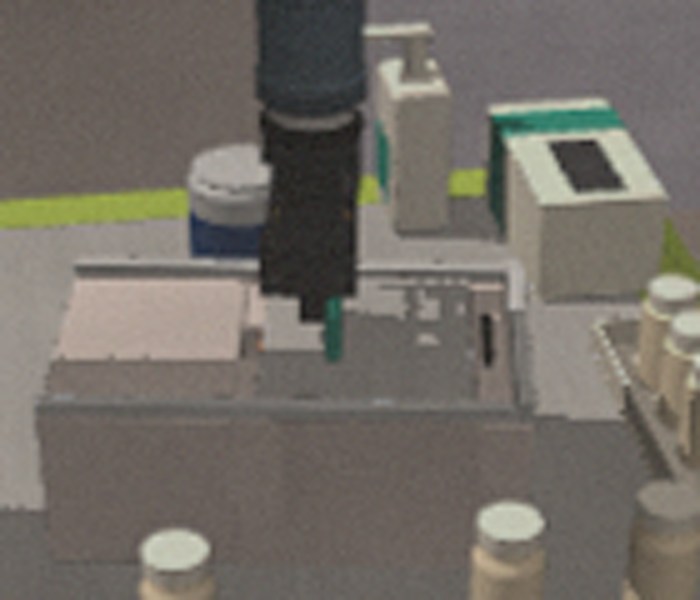

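A spot of orange now shows at crop (258,345), so the catch is close. I'll use 1 mm steps.

play_rows(rows=[[0, -0.004, 0, 0, 0, 0, 0], [0, -0.007, 0, 0, 0, 0, 0], [0, -0.007, 0, 0, 0, 0, 0]])

```text
time_s: 12.73
tcp_pos: [0.5558, 0.2102, 0.1511]
eef_rot: [[-0.004, -0.984, 0.179], [-0.0, 0.179, 0.984], [-1.0, 0.004, -0.001]]
wrist_force: [-11.2, -0.6, 8.9]
finger_gap: 0.0007
```

```bash
python3 st.py
```

```text
x 0.0304 y 0.0023 z 0.1511 Fx 10.9 F [-11.2  -0.6   8.9] t 12.7333
side orange [] teal [(8, np.float64(301.5), np.float64(161.5), np.int32(301), np.int32(160), np.int32(2), np.int32(4))]
top orange [(5, np.float64(261.8), np.float64(217.6), np.int32(261), np.int32(217), np.int32(3), np.int32(2))] teal [(7, np.float64(276.29), np.float64(204.43), np.int32(275), np.int32(204), np.int32(4), np.int32(2))]
lug x 0.04765139600545957
```

play_rows(rows=[[0, -0.004, 0, 0, 0, 0, 0], [0, -0.008, 0, 0, 0, 0, 0], [0, -0.008, 0, 0, 0, 0, 0]])

```text
time_s: 13.08
tcp_pos: [0.557, 0.21, 0.1511]
eef_rot: [[-0.004, -0.984, 0.179], [-0.0, 0.179, 0.984], [-1.0, 0.004, -0.001]]
wrist_force: [-11.2, -1.0, 9.3]
finger_gap: 0.0004
```

```bash
python3 st.py
```

```text
x 0.0317 y 0.0023 z 0.1511 Fx 10.9 F [-11.2  -1.    9.3] t 13.0833
side orange [(4, np.float64(287.0), np.float64(167.5), np.int32(287), np.int32(166), np.int32(1), np.int32(4))] teal [(10, np.float64(302.0), np.float64(161.4), np.int32(301), np.int32(160), np.int32(3), np.int32(4))]
top orange [(9, np.float64(262.22), np.float64(217.44), np.int32(260), np.int32(217), np.int32(5), np.int32(2))] teal [(8, np.float64(276.5), np.float64(203.88), np.int32(275), np.int32(203), np.int32(4), np.int32(3))]
lug x 0.04951323414084844
```

play_rows(rows=[[0, -0.004, 0, 0, 0, 0, 0], [0, -0.008, 0, 0, 0, 0, 0], [0, -0.008, 0, 0, 0, 0, 0]])

```text
time_s: 13.43
tcp_pos: [0.5582, 0.2097, 0.1511]
eef_rot: [[-0.004, -0.984, 0.179], [-0.0, 0.179, 0.984], [-1.0, 0.004, -0.001]]
wrist_force: [-12.0, -0.6, 8.1]
finger_gap: 0.0006
```

```bash
python3 st.py
```

```text
x 0.0329 y 0.0023 z 0.1511 Fx 11.7 F [-12.   -0.6   8.1] t 13.4333
side orange [(5, np.float64(287.0), np.float64(168.0), np.int32(287), np.int32(166), np.int32(1), np.int32(5))] teal [(8, np.float64(302.5), np.float64(161.5), np.int32(302), np.int32(160), np.int32(2), np.int32(4))]
top orange [(10, np.float64(262.0), np.float64(217.3), np.int32(260), np.int32(216), np.int32(5), np.int32(3)), (1, np.float64(274.0), np.float64(211.0), np.int32(274), np.int32(211), np.int32(1), np.int32(1))] teal [(7, np.float64(276.57), np.float64(203.71), np.int32(275), np.int32(203), np.int32(4), np.int32(3))]
lug x 0.05140892645520116
```

play_rows(rows=[[0, -0.004, 0, 0, 0, 0, 0], [0, -0.008, 0, 0, 0, 0, 0], [0, -0.008, 0, 0, 0, 0, 0]])

```text
time_s: 13.78
tcp_pos: [0.5594, 0.2095, 0.1511]
eef_rot: [[-0.004, -0.984, 0.179], [-0.0, 0.179, 0.984], [-1.0, 0.004, -0.001]]
wrist_force: [-12.3, -1.2, 8.7]
finger_gap: 0.0002
```

```bash
python3 st.py p7
```

```text
x 0.0341 y 0.0023 z 0.1511 Fx 11.9 F [-12.3  -1.2   8.7] t 13.7833
side orange [(7, np.float64(287.14), np.float64(168.14), np.int32(287), np.int32(166), np.int32(2), np.int32(6))] teal [(11, np.float64(302.45), np.float64(162.36), np.int32(302), np.int32(160), np.int32(2), np.int32(6))]
top orange [(13, np.float64(262.38), np.float64(217.23), np.int32(260), np.int32(216), np.int32(6), np.int32(3)), (1, np.float64(277.0), np.float64(173.0), np.int32(277), np.int32(173), np.int32(1), np.int32(1))] teal [(6, np.float64(277.0), np.float64(203.5), np.int32(276), np.int32(203), np.int32(3), np.int32(2))]
lug x 0.05135921538360922
```

View pics/p7s.png

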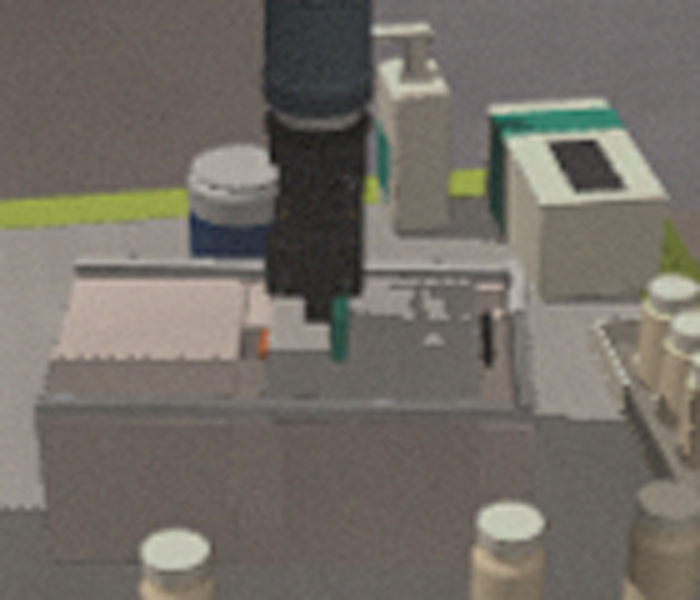

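play_rows(rows=[[0, -0.004, 0, 0, 0, 0, 0], [0, -0.008, 0, 0, 0, 0, 0], [0, -0.008, 0, 0, 0, 0, 0]])

```text
time_s: 14.13
tcp_pos: [0.5605, 0.2093, 0.1511]
eef_rot: [[-0.004, -0.984, 0.179], [-0.0, 0.179, 0.984], [-1.0, 0.004, -0.001]]
wrist_force: [-11.7, -0.3, 9.1]
finger_gap: 0.0007
```

```bash
python3 st.py
```

```text
x 0.0352 y 0.0023 z 0.1511 Fx 11.4 F [-11.7  -0.3   9.1] t 14.1333
side orange [(11, np.float64(287.45), np.float64(168.27), np.int32(287), np.int32(166), np.int32(2), np.int32(6))] teal [(8, np.float64(302.5), np.float64(161.5), np.int32(302), np.int32(160), np.int32(2), np.int32(4))]
top orange [(15, np.float64(262.33), np.float64(216.93), np.int32(260), np.int32(216), np.int32(6), np.int32(3))] teal [(8, np.float64(276.88), np.float64(202.88), np.int32(276), np.int32(202), np.int32(3), np.int32(3))]
lug x 0.05140892645520116
```

play_rows(rows=[[0, -0.004, 0, 0, 0, 0, 0], [0, -0.008, 0, 0, 0, 0, 0], [0, -0.008, 0, 0, 0, 0, 0]])

```text
time_s: 14.48
tcp_pos: [0.5617, 0.2091, 0.1511]
eef_rot: [[-0.004, -0.984, 0.179], [-0.0, 0.179, 0.984], [-1.0, 0.004, -0.001]]
wrist_force: [-10.7, -0.2, 9.3]
finger_gap: 0.0007
```

```bash
python3 st.py
```

```text
x 0.0364 y 0.0022 z 0.1511 Fx 10.5 F [-10.7  -0.2   9.3] t 14.4833
side orange [(11, np.float64(287.45), np.float64(168.27), np.int32(287), np.int32(166), np.int32(2), np.int32(6))] teal [(9, np.float64(303.33), np.float64(161.33), np.int32(302), np.int32(160), np.int32(3), np.int32(4))]
top orange [(16, np.float64(262.5), np.float64(217.0), np.int32(260), np.int32(216), np.int32(6), np.int32(3)), (1, np.float64(273.0), np.float64(171.0), np.int32(273), np.int32(171), np.int32(1), np.int32(1))] teal [(8, np.float64(276.88), np.float64(202.88), np.int32(276), np.int32(202), np.int32(3), np.int32(3))]
lug x 0.05450315189432153
```

play_rows(rows=[[0, -0.004, 0, 0, 0, 0, 0], [0, -0.008, 0, 0, 0, 0, 0], [0, -0.008, 0, 0, 0, 0, 0]])

```text
time_s: 14.83
tcp_pos: [0.5628, 0.2089, 0.1512]
eef_rot: [[-0.005, -0.984, 0.179], [-0.0, 0.179, 0.984], [-1.0, 0.004, -0.001]]
wrist_force: [-12.1, -0.6, 9.3]
finger_gap: 0.0002
```

```bash
python3 st.py p8
```

```text
x 0.0375 y 0.0022 z 0.1512 Fx 11.8 F [-12.1  -0.6   9.3] t 14.8333
side orange [(12, np.float64(287.5), np.float64(168.5), np.int32(287), np.int32(166), np.int32(2), np.int32(6))] teal [(8, np.float64(303.5), np.float64(161.5), np.int32(303), np.int32(160), np.int32(2), np.int32(4))]
top orange [(17, np.float64(262.41), np.float64(216.88), np.int32(260), np.int32(215), np.int32(6), np.int32(4))] teal [(7, np.float64(276.71), np.float64(202.57), np.int32(275), np.int32(202), np.int32(4), np.int32(2))]
lug x 0.05516721845199913
```

View pics/p8s.png

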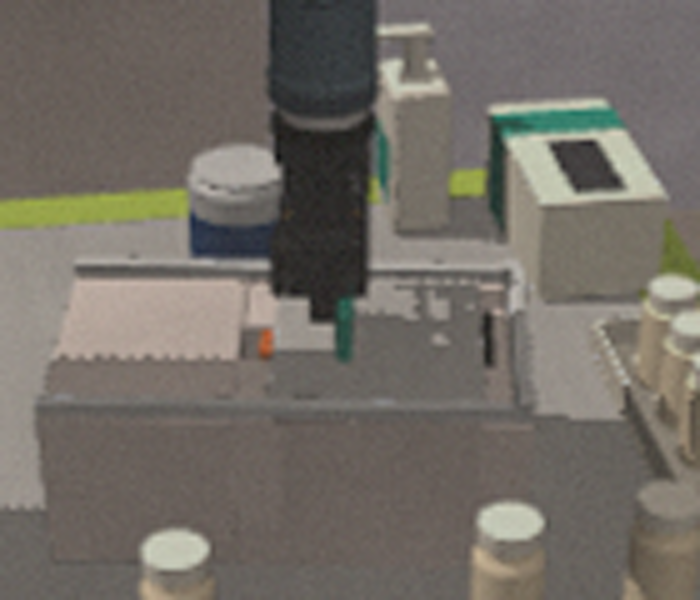

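play_rows(rows=[[0, -0.004, 0, 0, 0, 0, 0], [0, -0.008, 0, 0, 0, 0, 0], [0, -0.008, 0, 0, 0, 0, 0]])

```text
time_s: 15.18
tcp_pos: [0.5636, 0.2087, 0.1511]
eef_rot: [[-0.005, -0.984, 0.179], [-0.0, 0.179, 0.984], [-1.0, 0.005, -0.001]]
wrist_force: [-12.9, -0.6, 10.5]
finger_gap: 0.0008
```

```bash
python3 st.py
```

```text
x 0.0384 y 0.0022 z 0.1511 Fx 12.6 F [-12.9  -0.6  10.5] t 15.1833
side orange [(14, np.float64(287.71), np.float64(168.21), np.int32(287), np.int32(166), np.int32(3), np.int32(6))] teal [(7, np.float64(303.57), np.float64(161.29), np.int32(303), np.int32(160), np.int32(2), np.int32(4))]
top orange [(20, np.float64(262.55), np.float64(216.65), np.int32(260), np.int32(215), np.int32(6), np.int32(4)), (2, np.float64(279.5), np.float64(172.5), np.int32(279), np.int32(172), np.int32(2), np.int32(2))] teal [(9, np.float64(277.0), np.float64(202.0), np.int32(276), np.int32(201), np.int32(3), np.int32(3))]
lug x 0.05540009734530722
```

The advance was less than commanded and the force went up, so the buffer is starting.

play_rows(rows=[[0, -0.004, 0, 0, 0, 0, 0], [0, -0.008, 0, 0, 0, 0, 0], [0, -0.008, 0, 0, 0, 0, 0]])

```text
time_s: 15.53
tcp_pos: [0.5644, 0.2085, 0.1511]
eef_rot: [[-0.006, -0.984, 0.179], [-0.0, 0.179, 0.984], [-1.0, 0.006, -0.002]]
wrist_force: [-15.4, -0.8, 11.5]
finger_gap: 0.0008
```

```bash
python3 st.py
```

```text
x 0.0392 y 0.0022 z 0.1511 Fx 15.0 F [-15.4  -0.8  11.5] t 15.5333
side orange [(16, np.float64(287.88), np.float64(168.25), np.int32(287), np.int32(166), np.int32(3), np.int32(6))] teal [(6, np.float64(303.5), np.float64(161.5), np.int32(303), np.int32(160), np.int32(2), np.int32(4))]
top orange [(20, np.float64(262.7), np.float64(216.5), np.int32(260), np.int32(215), np.int32(6), np.int32(4)), (1, np.float64(269.0), np.float64(170.0), np.int32(269), np.int32(170), np.int32(1), np.int32(1))] teal [(9, np.float64(277.0), np.float64(202.0), np.int32(276), np.int32(201), np.int32(3), np.int32(3))]
lug x 0.05516721845199913
```

play_rows(rows=[[0, -0.004, 0, 0, 0, 0, 0], [0, -0.008, 0, 0, 0, 0, 0], [0, -0.008, 0, 0, 0, 0, 0]])

```text
time_s: 15.88
tcp_pos: [0.5655, 0.2083, 0.1511]
eef_rot: [[-0.006, -0.984, 0.179], [-0.0, 0.179, 0.984], [-1.0, 0.006, -0.002]]
wrist_force: [-15.2, -1.3, 11.8]
finger_gap: 0.0002
```

```bash
python3 st.py
```

```text
x 0.0403 y 0.0022 z 0.1511 Fx 14.7 F [-15.2  -1.3  11.8] t 15.8833
side orange [(24, np.float64(288.17), np.float64(167.33), np.int32(287), np.int32(164), np.int32(4), np.int32(8))] teal [(7, np.float64(304.43), np.float64(161.29), np.int32(304), np.int32(160), np.int32(2), np.int32(4))]
top orange [(25, np.float64(262.44), np.float64(216.24), np.int32(260), np.int32(214), np.int32(6), np.int32(5))] teal [(9, np.float64(277.0), np.float64(202.0), np.int32(276), np.int32(201), np.int32(3), np.int32(3))]
lug x 0.05863569671756079
```

```bash
python3 st.py p9
```

```text
x 0.0403 y 0.0022 z 0.1511 Fx 15.6 F [-16.1  -0.9  11.2] t 15.9833
side orange [(23, np.float64(288.09), np.float64(167.39), np.int32(287), np.int32(164), np.int32(4), np.int32(8))] teal [(8, np.float64(304.5), np.float64(161.5), np.int32(304), np.int32(160), np.int32(2), np.int32(4))]
top orange [(25, np.float64(262.44), np.float64(216.24), np.int32(260), np.int32(214), np.int32(6), np.int32(5)), (1, np.float64(275.0), np.float64(210.0), np.int32(275), np.int32(210), np.int32(1), np.int32(1))] teal [(9, np.float64(277.0), np.float64(202.0), np.int32(276), np.int32(201), np.int32(3), np.int32(3))]
lug x 0.05892627222739367
```

View pics/p9s.png

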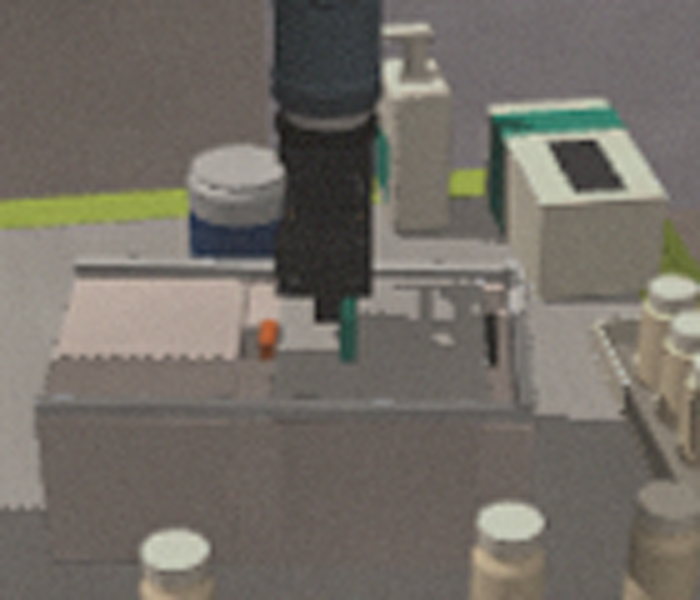

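The orange block now rises above the gate's top, at crop (268,337): its lit face is taller and its top has moved from row 166 to 164. That's the click, at about 15 N. I'll back off and lift.

play_rows(rows=[[0, 0.03, 0, 0, 0, 0, 0], [0, 0.08, 0, 0, 0, 0, 0], [-0.2, 0.08, 0, 0, 0, 0, 0], [-0.45, 0.08, 0, 0, 0, 0, 0], [-0.7, 0.08, 0, 0, 0, 0, 0]])

```text
time_s: 16.5
tcp_pos: [0.5555, 0.2103, 0.2559]
eef_rot: [[-0.002, -0.984, 0.179], [-0.0, 0.179, 0.984], [-1.0, 0.001, -0.001]]
wrist_force: [1.2, -0.4, 0.1]
finger_gap: 0.0007
```

```bash
python3 st.py q1; python3 - <<'E'
from h import *
y=np.radians(-3.6);c,s_=np.cos(y),np.sin(y);Z=np.array([[c,-s_,0],[s_,c,0],[0,0,1]])
a=np.radians(35)
n=Z@[-np.sin(a),0,np.cos(a)];u=Z@[np.cos(a),0,np.sin(a)];l=Z@[0,1,0]
C=np.array([.5235,-.258,.0855])
th=np.radians(60);bar=np.cos(th)*u+np.sin(th)*l
jaw=np.cross(bar,n)
for sg in(1,-1):
    x=-n;z=sg*jaw;R=np.c_[x,np.cross(z,x),z];print(sg);rel(C+n*.12,R)
print(n,u,l,C+n*.12)
E
```

```text
x 0.0301 y 0.0023 z 0.2559 Fx -1.3 F [ 1.2 -0.4  0.1] t 16.5
side orange [(20, np.float64(288.15), np.float64(166.75), np.int32(287), np.int32(164), np.int32(4), np.int32(7))] teal [(21, np.float64(304.33), np.float64(158.48), np.int32(303), np.int32(154), np.int32(3), np.int32(10))]
top orange [] teal [(4, np.float64(274.5), np.float64(202.0), np.int32(273), np.int32(202), np.int32(4), np.int32(1))]
lug x 0.05788348779320312
1
tcp [0.5601 0.2111 0.2635] F [ 0.2 -0.3  0.8] t 16.6
shares [ 0.515  0.144 -3.177] turn [ 1.823 -0.599 -0.304]
-1
tcp [0.5601 0.2111 0.2635] F [ 0.2 -0.3  0.8] t 16.6
shares [ 0.515  0.144 -3.177] turn [-1.078  0.273 -0.538]
[-0.57244461  0.03601516  0.81915204] [ 0.81753563 -0.05143498  0.57357644] [0.06279052 0.99802673 0.        ] [ 0.45480665 -0.25367818  0.18379825]
```

View pics/q1s.png

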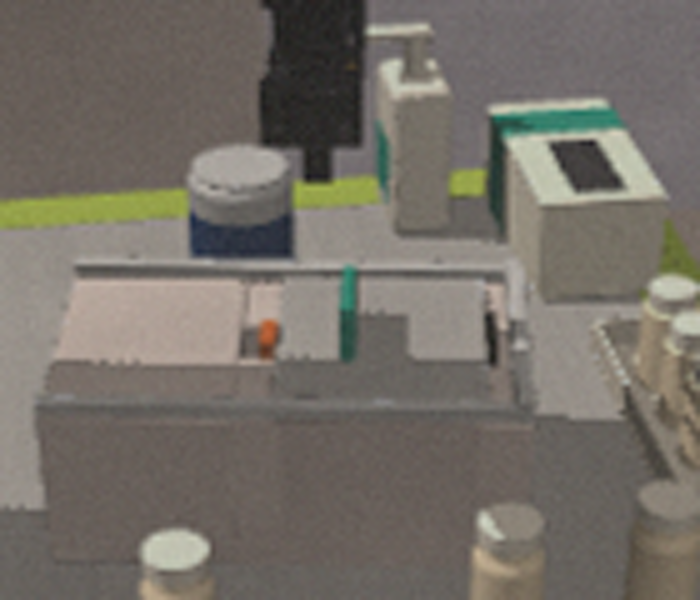

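The gate stays latched: orange is still at (288,167) and the lug hasn't moved with the tool clear. Next I'll travel to the selector.

play_rows(rows=[[-0.05, 0, -0.2, 0.11, -0.03, -0.02, 40], [-0.1, 0, -0.4, 0.22, -0.07, -0.04, 40], [-0.1, 0, -0.6, 0.34, -0.11, -0.06, 40], [-0.1, 0, -0.8, 0.45, -0.15, -0.08, 40], [-0.1, 0, -1.0, 0.56, -0.18, -0.09, 40]])

```text
time_s: 17.02
tcp_pos: [0.5289, 0.0616, 0.2704]
eef_rot: [[0.169, -0.714, 0.679], [0.122, 0.699, 0.705], [-0.978, -0.036, 0.205]]
wrist_force: [1.0, -0.2, 0.1]
finger_gap: 0.0317
```

```bash
cat > sel.py <<'E'
from h import *
y=np.radians(-3.6);c,s_=np.cos(y),np.sin(y);Z=np.array([[c,-s_,0],[s_,c,0],[0,0,1]])
a=np.radians(35)
n=Z@[-np.sin(a),0,np.cos(a)];u=Z@[np.cos(a),0,np.sin(a)];l=Z@[0,1,0]
C=np.array([.5235,-.258,.0855])
def RD(q):
    th=np.radians(60-q);bar=np.cos(th)*u+np.sin(th)*l
    z=np.cross(bar,n);return np.c_[-n,np.cross(z,-n),z]
def loc():
    s=readout.observe();d=np.array(s["tcp_pos"])-C;R=np.array(s["eef_rot"])
    print("u %.2f l %.2f n %.2f mm"%tuple(1000*d@np.c_[u,l,n]),"rot err vs q0 deg",np.round(np.degrees(Ro.from_matrix(RD(0).T@R).as_rotvec()),2),"F tool",np.round(R.T@s["wrist_force"],1),"T tool",np.round(R.T@s["ft_torque"],2),"gap",s["finger_gap"],"t",s["time_s"])
E
python3 -c "
from sel import *
rel(C+n*.12,RD(0));print(readout.observe()['joint_pos'])"
```

```text
tcp [0.5289 0.0616 0.2704] F [ 1.  -0.2  0.1] t 17.0167
shares [ 0.225 -1.095 -1.935] turn [ 1.26  -0.433 -0.208]
[-11.46387501  -3.78294333 104.0259801    9.26711856  71.7769833
 -59.59401972]
```

play_rows(rows=[[0.02, -0.1, -0.18, 0.11, -0.04, -0.02, 40], [0.04, -0.2, -0.36, 0.22, -0.08, -0.04, 40], [0.06, -0.3, -0.54, 0.34, -0.12, -0.05, 40], [0.08, -0.4, -0.72, 0.45, -0.15, -0.07, 40], [0.1, -0.5, -0.9, 0.56, -0.19, -0.09, 40]])

```text
time_s: 17.43
tcp_pos: [0.494, -0.0849, 0.2309]
eef_rot: [[0.375, -0.21, 0.903], [0.129, 0.976, 0.173], [-0.918, 0.052, 0.393]]
wrist_force: [0.5, -0.2, 0.0]
finger_gap: 0.04
```

```bash
python3 -c "
from sel import *
rel(C+n*.12,RD(0));print(readout.observe()['joint_pos'])"
```

```text
tcp [ 0.494  -0.0849  0.2309] F [ 0.5 -0.2  0. ] t 17.4333
shares [ 0.044 -1.06  -0.555] turn [ 0.702 -0.245 -0.115]
[-35.60563218 -11.9559556  118.11388937  21.58705176  61.57553677
 -55.46178946]
```

play_rows(rows=[[0.01, -0.2, -0.1, 0.11, -0.04, -0.02, 40], [0.02, -0.4, -0.2, 0.22, -0.08, -0.04, 40], [0.03, -0.6, -0.3, 0.34, -0.12, -0.05, 40], [0.04, -0.8, -0.4, 0.45, -0.16, -0.07, 40], [0.04, -1.0, -0.52, 0.56, -0.2, -0.09, 40]])

```text
time_s: 17.85
tcp_pos: [0.458, -0.2448, 0.187]
eef_rot: [[0.548, 0.336, 0.767], [0.013, 0.913, -0.409], [-0.837, 0.234, 0.495]]
wrist_force: [1.0, 1.0, 0.5]
finger_gap: 0.0397
```

```bash
python3 -c "
from sel import *
rel(C+n*.12,RD(0));print(readout.observe()['joint_pos'])"
```

```text
tcp [ 0.458  -0.2448  0.187 ] F [1.  1.  0.5] t 17.85
shares [ 0.005 -0.066 -0.003] turn [ 0.147 -0.048 -0.027]
[-58.92301998  -8.64305085 124.19020954  36.71480182  52.71199677
 -54.74760951]
```

play_rows(rows=[[0.002, -0.03, 0, 0.08, -0.025, -0.01, 40], [0.005, -0.066, -0.003, 0.147, -0.048, -0.027, 40], [0.005, -0.066, -0.003, 0.147, -0.048, -0.027, 40], [0.005, -0.066, -0.003, 0.147, -0.048, -0.027, 40]])

```text
time_s: 18.18
tcp_pos: [0.4551, -0.2514, 0.1838]
eef_rot: [[0.571, 0.456, 0.683], [-0.032, 0.843, -0.537], [-0.82, 0.285, 0.496]]
wrist_force: [0.5, 0.4, -0.6]
finger_gap: 0.0401
```

```bash
python3 -c "
from sel import *
loc();rel(C+n*.06,RD(0));print(readout.observe()['joint_pos'])
t=cam('top');s=cam('side');crop(t,350,155,440,245,6,'pics/d1t.png');crop(s,270,180,370,300,5,'pics/d1s.png')"
```

```text
u 0.14 l 2.29 n 119.86 mm rot err vs q0 deg [-0.44  0.24  0.14] F tool [ 0.8  0.4 -0.2] T tool [-0.05  0.25 -0.24] gap 0.040098615363815426 t 18.1833
tcp [ 0.4551 -0.2514  0.1838] F [ 0.5  0.4 -0.6] t 18.1833
shares [ 0.399 -0.015  0.008] turn [ 0.007 -0.004 -0.002]
[-59.72982328  -9.71630774 126.20309106  38.77124261  49.61245566
 -48.75139598]
```

View pics/d1t.png

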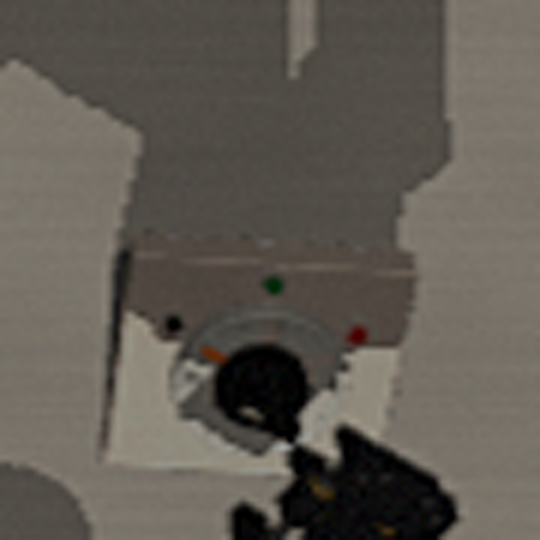

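View pics/d1s.png

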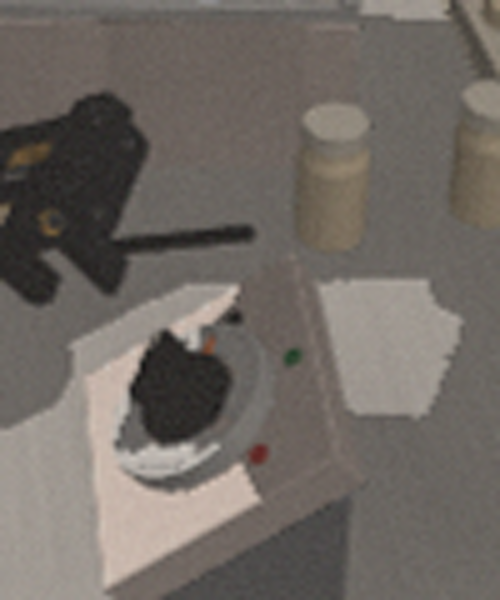

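The fingers line up with the bar: they straddle the axis, with the pin at crop (213,352). Now the approach along the axis.

play_rows(rows=[[0.15, -0.015, 0.008, 0.007, 0, 0, 40], [0.3, -0.015, 0.008, 0.007, 0, 0, 40], [0.4, -0.015, 0.008, 0.007, 0, 0, 40], [0.5, -0.015, 0.008, 0.007, 0, 0, 40], [0.55, -0.015, 0.008, 0.007, 0, 0, 40]])

```text
time_s: 18.7
tcp_pos: [0.5032, -0.2556, 0.1152]
eef_rot: [[0.571, 0.46, 0.68], [-0.03, 0.839, -0.543], [-0.821, 0.289, 0.493]]
wrist_force: [0.1, 1.6, 0.5]
finger_gap: 0.0399
```

```bash
python3 -c "
from sel import *
loc();rel(C+n*.026,RD(0))
t=cam('top');s=cam('side');crop(t,350,155,440,245,6,'pics/d2t.png');crop(s,270,180,370,300,5,'pics/d2s.png')"
```

```text
u 0.34 l 1.09 n 35.99 mm rot err vs q0 deg [-0.08  0.3   0.22] F tool [-0.4  1.5 -0.6] T tool [-0.05  0.26 -0.22] gap 0.03992657924249672 t 18.7
tcp [ 0.5032 -0.2556  0.1152] F [0.1 1.6 0.5] t 18.7
shares [ 0.067 -0.008  0.002] turn [ 0.001 -0.005 -0.004]
```

View pics/d2t.png

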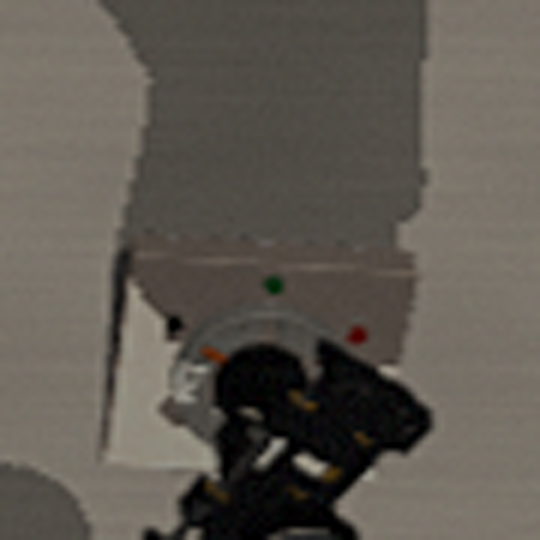

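View pics/d2s.png

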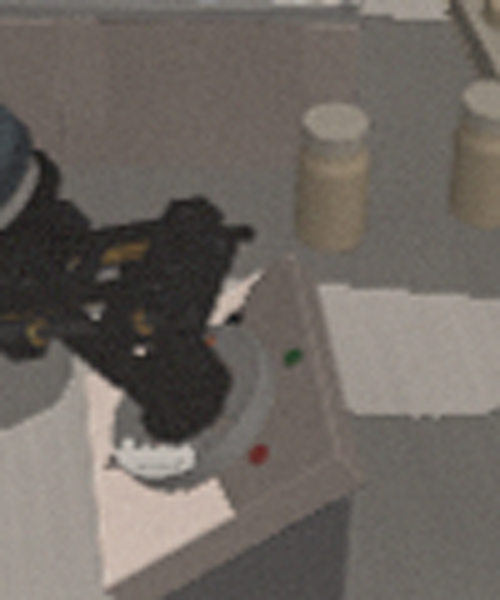

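play_rows(rows=[[0.03, -0.008, 0.002, 0, 0, 0, 40], [0.067, -0.008, 0.002, 0, 0, 0, 40], [0.067, -0.008, 0.002, 0, 0, 0, 40]])

```text
time_s: 19.05
tcp_pos: [0.508, -0.2582, 0.1079]
eef_rot: [[0.572, 0.462, 0.678], [-0.032, 0.838, -0.544], [-0.82, 0.289, 0.494]]
wrist_force: [0.1, 0.1, 0.5]
finger_gap: 0.04
```

```bash
python3 -c "
from sel import *
loc()"
```

```text
u 0.21 l -1.18 n 27.19 mm rot err vs q0 deg [0.03 0.18 0.15] F tool [-0.4  0.2  0.2] T tool [-0.02  0.26 -0.19] gap 0.04004168153955863 t 19.05
```

play_rows(rows=[[0, 0, 0, 0, 0, 0, 20], [0, 0, 0, 0, 0, 0, 20], [0, 0, 0, 0, 0, 0, 16], [0, 0, 0, 0, 0, 0, 16]])

```text
time_s: 19.38
tcp_pos: [0.5078, -0.2582, 0.1082]
eef_rot: [[0.572, 0.462, 0.678], [-0.032, 0.838, -0.544], [-0.82, 0.289, 0.494]]
wrist_force: [-1.0, 1.4, 0.7]
finger_gap: 0.0165
```

```bash
python3 -c "
from sel import *
loc()"
```

```text
u 0.16 l -1.16 n 27.56 mm rot err vs q0 deg [0.05 0.18 0.14] F tool [-1.2  0.9 -1.1] T tool [ 0.    0.54 -0.35] gap 0.016542561490857997 t 19.3833
```

play_rows(rows=[[0, 0, 0, 0, 0, 0, 8], [0, 0, 0, 0, 0, 0, 8], [0, 0, 0, 0, 0, 0, 8], [0, 0, 0, 0, 0, 0, 8]])

```text
time_s: 19.72
tcp_pos: [0.5074, -0.2575, 0.1074]
eef_rot: [[0.571, 0.462, 0.679], [-0.031, 0.838, -0.545], [-0.821, 0.29, 0.493]]
wrist_force: [-4.6, 1.4, 0.6]
finger_gap: 0.0134
```

```bash
python3 -c "
from sel import *
loc()"
```

```text
u -0.69 l -0.52 n 27.17 mm rot err vs q0 deg [0.06 0.27 0.17] F tool [-3.2 -0.8 -3.6] T tool [ 0.    0.94 -0.46] gap 0.013417647352002078 t 19.7167
```

play_rows(rows=[[0.02, 0, -0.005, 0, 0, 0, 8], [0.04, 0, -0.009, 0, 0, 0, 8], [0.06, 0, -0.009, 0, 0, 0, 8], [0.065, 0, -0.009, 0, 0, 0, 8], [0.065, 0, -0.009, 0, 0, 0, 8]])

```text
time_s: 20.13
tcp_pos: [0.5125, -0.2579, 0.0998]
eef_rot: [[0.572, 0.462, 0.678], [-0.032, 0.839, -0.544], [-0.82, 0.289, 0.494]]
wrist_force: [-11.6, 2.4, 9.7]
finger_gap: 0.0138
```

```bash
python3 -c "
from sel import *
loc()"
```

```text
u -0.74 l -0.58 n 18.03 mm rot err vs q0 deg [0.01 0.17 0.16] F tool [-14.7  -0.5  -4.4] T tool [-0.01  1.03 -0.26] gap 0.013795628476776492 t 20.1333
```

It's pushed in about 9.1 mm with about 15 N. Now turning clockwise, which is positive about the tool's x.

play_rows(rows=[[0, 0, 0, 0.1, 0, 0, 8], [0, 0, 0, 0.2, 0, 0, 8], [0, 0, 0, 0.3, 0, 0, 8], [0, 0, 0, 0.4, 0, 0, 8], [0, 0, 0, 0.5, 0, 0, 8]])

```text
time_s: 20.55
tcp_pos: [0.5129, -0.2585, 0.1002]
eef_rot: [[0.572, 0.741, 0.352], [-0.034, 0.45, -0.893], [-0.819, 0.499, 0.282]]
wrist_force: [-6.6, 1.2, 8.1]
finger_gap: 0.0138
```

```bash
python3 -c "
from sel import *
loc();print(readout.observe()['joint_pos'])
t=cam('top');s=cam('side');crop(t,350,155,440,245,6,'pics/d3t.png');crop(s,270,180,370,300,5,'pics/d3s.png')"
```

```text
u -0.19 l -1.18 n 18.09 mm rot err vs q0 deg [30.31  0.11  0.09] F tool [-10.4  -0.3  -1.1] T tool [-0.06  0.31 -0.61] gap 0.01383764292418258 t 20.55
[-52.97512249   7.3658558  122.02453952  47.69370279  36.19300424
 -24.98318141]
```

View pics/d3t.png

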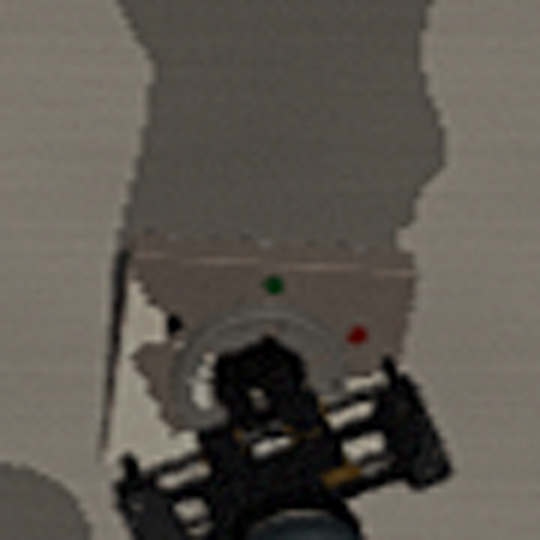

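play_rows(rows=[[0, 0, 0, 0.1, 0, 0, 8], [0, 0, 0, 0.2, 0, 0, 8], [0, 0, 0, 0.3, 0, 0, 8], [0, 0, 0, 0.4, 0, 0, 8], [0, 0, 0, 0.5, 0, 0, 8]])

```text
time_s: 21.07
tcp_pos: [0.513, -0.2594, 0.1005]
eef_rot: [[0.573, 0.817, -0.067], [-0.035, -0.057, -0.998], [-0.819, 0.574, -0.004]]
wrist_force: [-8.3, -1.9, 6.5]
finger_gap: 0.0141
```

```bash
python3 -c "
from sel import *
loc();print(readout.observe()['joint_pos'])
t=cam('top');s=cam('side');crop(t,350,155,440,245,6,'pics/d4t.png');crop(s,270,180,370,300,5,'pics/d4s.png')"
```

```text
u 0.07 l -2.03 n 18.23 mm rot err vs q0 deg [6.03e+01 3.00e-02 2.00e-02] F tool [-10.   -2.9   2.4] T tool [-0.05 -0.42 -0.88] gap 0.014068553606695958 t 21.0667
[-52.99891962   7.36454617 121.99241636  47.68071029  36.12928132
   5.01492746]
```

View pics/d4t.png

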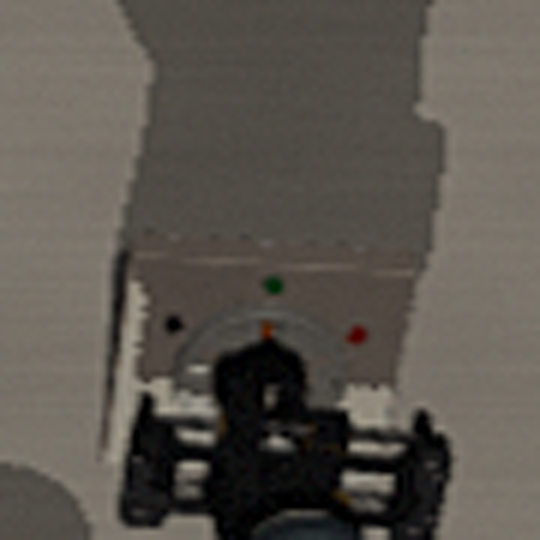

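The pin at crop (267,330) now points to the green dot. I'll follow the spring out and then open.

play_rows(rows=[[-0.02, 0, 0, 0, 0, 0, 8], [-0.04, 0, 0, 0, 0, 0, 8], [-0.065, 0, 0, 0, 0, 0, 8], [-0.065, 0, 0, 0, 0, 0, 8]])

```text
time_s: 21.5
tcp_pos: [0.5074, -0.2589, 0.1081]
eef_rot: [[0.573, 0.817, -0.064], [-0.035, -0.053, -0.998], [-0.819, 0.574, -0.001]]
wrist_force: [2.1, -3.4, -1.7]
finger_gap: 0.0138
```

```bash
python3 -c "
from sel import *
loc()"
```

```text
u -0.10 l -1.89 n 27.70 mm rot err vs q0 deg [6.008e+01 4.000e-02 2.000e-02] F tool [2.7 0.9 3.3] T tool [ 0.03 -0.58 -0.24] gap 0.013843394034934075 t 21.5
```

play_rows(rows=[[0, 0, 0, 0, 0, 0, 20], [0, 0, 0, 0, 0, 0, 36], [0, 0, 0, 0, 0, 0, 36], [0, 0, 0, 0, 0, 0, 36], [0, 0, 0, 0, 0, 0, 36]])

```text
time_s: 21.92
tcp_pos: [0.5069, -0.257, 0.1071]
eef_rot: [[0.571, 0.819, -0.061], [-0.031, -0.052, -0.998], [-0.82, 0.572, -0.004]]
wrist_force: [-0.5, 0.3, -0.5]
finger_gap: 0.0362
```

play_rows(rows=[[-0.15, 0, 0, 0, 0, 0, 36], [-0.35, 0, 0, 0, 0, 0, 36], [-0.6, 0, 0, 0, 0, 0, 36], [-0.85, 0, 0, 0, 0, 0, 36], [-1.0, 0, 0, 0, 0, 0, 36]])

```text
time_s: 22.33
tcp_pos: [0.4203, -0.2527, 0.2328]
eef_rot: [[0.572, 0.818, -0.061], [-0.034, -0.051, -0.998], [-0.82, 0.573, -0.001]]
wrist_force: [1.0, -0.1, 0.6]
finger_gap: 0.0362
```

```bash
python3 st.py q2; python3 -c "
from sel import *
loc()
t=cam('top');s=cam('side');crop(t,350,155,440,245,6,'pics/d5t.png');crop(s,280,225,350,310,7,'pics/d5s.png')
cv2.imwrite('pics/endt.png',t['frame'][:,:,::-1]);cv2.imwrite('pics/ends.png',s['frame'][:,:,::-1])
from meas import comp,masks
print(comp(t,masks(t)['orange'],370,195,420,240),comp(s,masks(s)['orange'],290,235,345,285))"
```

```text
x -0.0201 y -0.4773 z 0.2328 Fx -1.0 F [ 1.  -0.1  0.6] t 22.3333
side orange [(20, np.float64(288.05), np.float64(167.0), np.int32(287), np.int32(164), np.int32(4), np.int32(8))] teal [(23, np.float64(304.3), np.float64(158.96), np.int32(303), np.int32(154), np.int32(3), np.int32(10))]
top orange [(42, np.float64(265.0), np.float64(216.86), np.int32(260), np.int32(215), np.int32(11), np.int32(5))] teal [(75, np.float64(267.51), np.float64(199.73), np.int32(256), np.int32(197), np.int32(23), np.int32(7))]
lug x 0.05783435575803471
u 1.29 l -2.88 n 180.51 mm rot err vs q0 deg [ 5.991e+01 -1.700e-01  3.000e-02] F tool [0.  0.9 0.5] T tool [ 0.01 -0.01 -0.4 ] gap 0.03598713570598332 t 22.4333
[(10, np.float64(394.4), np.float64(211.1), np.int32(394), np.int32(209), np.int32(2), np.int32(6)), (1, np.float64(398.0), np.float64(214.0), np.int32(398), np.int32(214), np.int32(1), np.int32(1)), (1, np.float64(387.0), np.float64(216.0), np.int32(387), np.int32(216), np.int32(1), np.int32(1))] [(9, np.float64(316.89), np.float64(253.67), np.int32(315), np.int32(252), np.int32(5), np.int32(4))]
```

View pics/d5t.png

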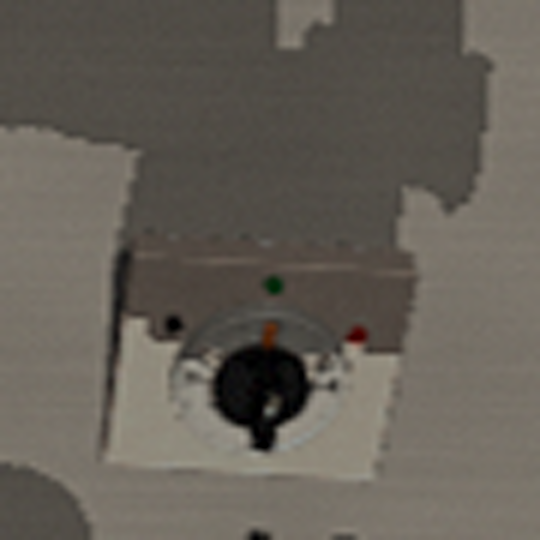

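View pics/d5s.png

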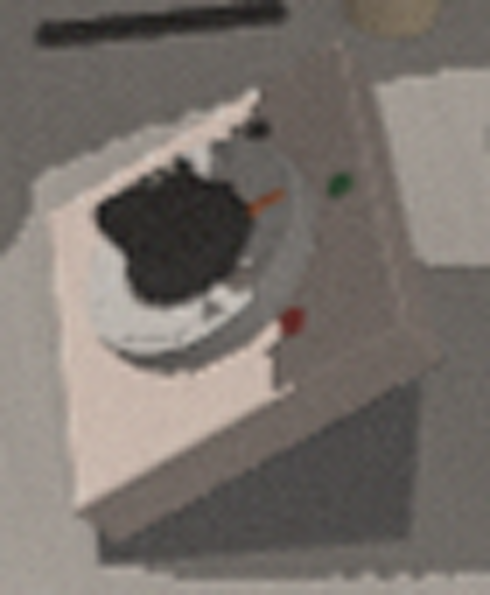

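View pics/ends.png

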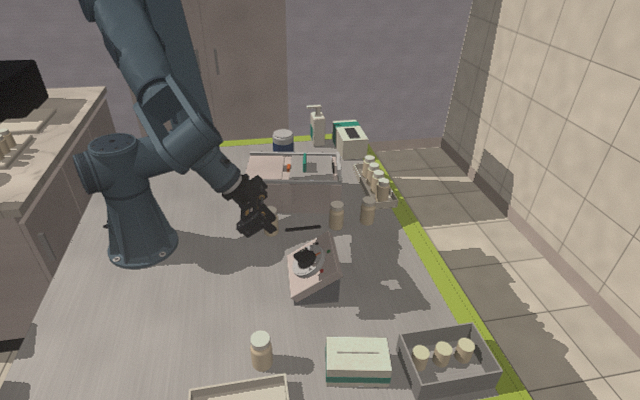

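View pics/q2s.png

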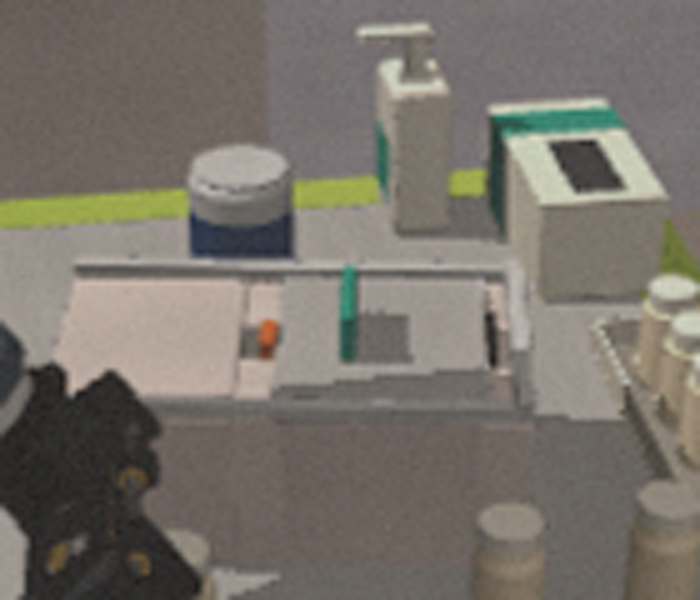

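The dial's pin points to the green dot in both views, at top (394.4,211.1) and side (316.9,253.7). The catch still stands behind the gate. I'll check the pin's height and angle, and whether the bystanders moved.

```bash
python3 -c "
from sel import *
t=cam('top');s=cam('side')
for a,b in(((385.5,214),(311,249)),((394.4,211.1),(316.9,253.7))):
    p,e=tri(t,a,s,b);d=p-C;print(1000*d@np.c_[u,l,n],np.degrees(np.arctan2(d@l,d@u)),e)
crop(t,130,90,520,330,2,'pics/endt2.png')
a=cv2.imread('pics/top0.png')[:,:,::-1];
crop({'frame':a},130,90,520,330,2,'pics/t0b.png')"
```

```text
[17.908023   30.48193381 13.99089658] 59.56592230709901 0.0003297953700598028
[33.3188395  -0.47567239 13.22513673] -0.8179207143746414 0.0014934730297622562
```

View pics/endt2.png

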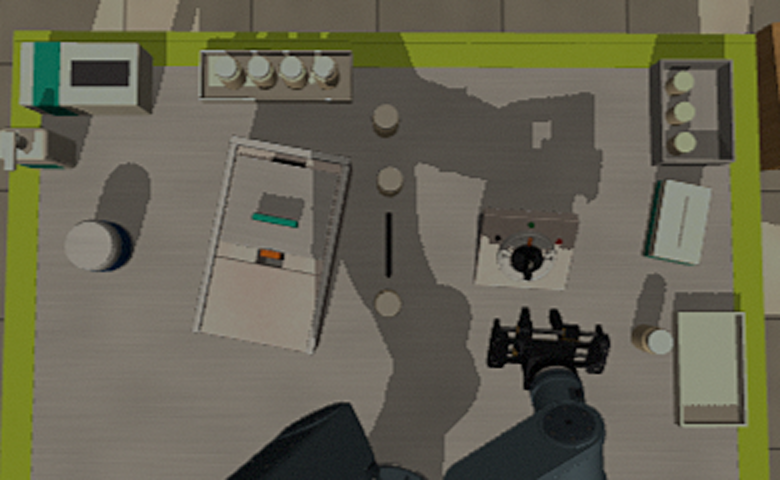

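View pics/t0b.png

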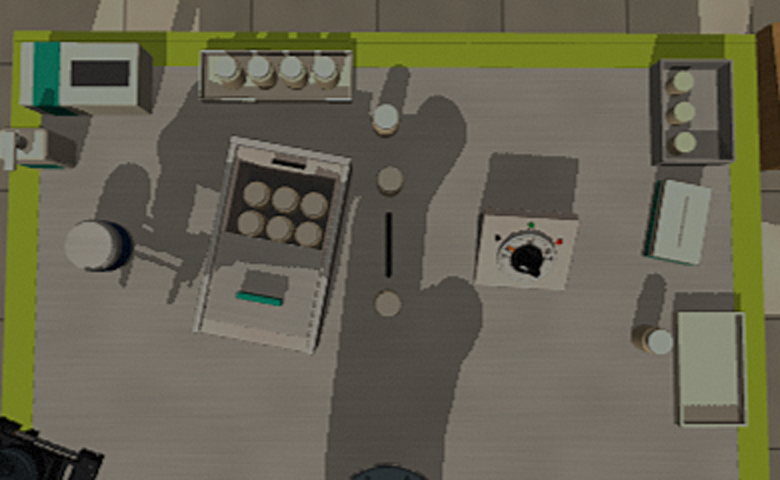

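Everything else is where it was. The pin turned from 59.6° to about -0.8° from the green dot, at the same height out of the panel, so the dial is out in the notch. Handing in.

```bash
python3 -c "
from plant import bot
print(bot.hand_in())"
```

```text
the job is handed in; nothing more can be done
None
```

The bottle warmer is closed and latched, and the dial is set to the green dot. I handed the job in at about 22.5 s.

- **Gate:** I pushed the lug with the closed fingers, in steps of about 1 mm near the end. The orange catch came up at about 15–16 N of push, the highest reading between steps. With the tool clear, the catch still stands behind the gate's near edge and the lug has not moved back.
- **Dial:** I gripped the bar, pushed it in about 9 mm and turned it 60° clockwise. I let it spring out while still holding it, then opened the fingers and backed off. The two camera views put the pin about 1° from the green dot. Its measured height is 13 mm out against 14 mm before the turn, within camera error, so the dial is out in the notch.
- **Everything else:** comparing the first and last top views, the bottles, pen, tin and carton have not moved. The last wrist force reading was about 1 N, with the arm touching nothing.

No check failed. The two views differed by about 2 mm when locating things, and the dial grip was about 1 mm off centre, which gave under 5 N of side force.

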